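# Level the sprung stove shelf in the lorry's galley locker

### The job

Lay the small spirit level in its seat between the four corner guides on the sprung stove shelf and press it down flat. Then take the shelf's black knob, push it down until the levelling foot stands firmly on the wooden packing under it, and turn it until the bubble is centred between the two lines. Finish while still gripping the knob and pressing it down, bubble centred, so that a mate can tighten the hinge; leave the level in its seat and the cookware where it is.

Things in the scene. Friction and masses are not known exactly. Their poses are not given: they have to be found in the camera images.
- level_center (a point): centre (half-way up) of the spirit level: an aluminium bar with black end caps, 130 mm long (x axis) x 26 wide (y) x 40 high (z, up), 0.16 to 0.25 kg, standing on its base on the deck. The yellow-green vial, 64 mm long, lies along its top. Grip it across its width near the middle, in its upper half. Either end may face the knob.
- bubble (a joint): place of the bubble in the vial (m): 0 = midway between the lines, + towards the level's +x end, stops at +-0.016. It goes to the higher end, 0.30 m per rad of slope (5.2 mm per degree), and settles in 1 s. The pale bubble is 17 mm long, the black lines stand at +-11.5 mm: centred means that it lies between the lines.
- level_seat (a point): centre of the level's seat, on the shelf's top face, 85 mm above the deck when the shelf is level. x axis along the shelf from hinge to knob, z square to the shelf. The level lies along x. Four dark corner guides, 6 mm high, 22 mm long, centred 50 mm either way along x, leave a lane 36 mm wide.
- stand: fixed stand of the steel stove shelf; origin on the deck, x from hinge to knob, z up. Shelf 155 x 120 mm with a 56 mm wide tongue carrying the knob, hinged about y at x = -110 mm, 80 mm up. A spring holds the knob end up against a stop, 0.075 rad above level; about 5 to 7 N on the knob bring it down until the foot meets the packing, 0.02 to 0.045 rad above or below level at first.
- knob_grip (a point): grip point of the levelling knob, on its axis, 31 mm above the shelf's top face and 135 mm along x from the seat's centre (220 mm from the hinge). Black plastic: a disc 44 mm across (top 9 mm over the shelf) carrying an upright bar 42 mm long (x axis) x 14 thick (y), from 24 mm below this point to 8 mm above. Pinch it across its thickness.
- knob (a joint): turn of the knob (rad), + clockwise from above, range -1.4 to 1.4; at 0 the bar lies along the shelf. Clockwise screws the foot down 8 mm per rad, so it raises the pressed-down knob end (0.036 rad of slope, 11 mm of bubble, per rad). It stays where it is left (friction 0.15 N m). Depending on the packing it needs 0.5 to 1.2 rad, either way.
- levelling_foot: steel stem with a round rubber foot 28 mm across, under the knob; origin at the centre of the foot's underside, z up. It hangs clear of the packing until the knob is pressed down. Under it lies one of two fixed plywood packings, 36 or 22 mm thick, on a 4 mm plate; the other lies beside it, farther from the hinge.
- pot: white enamel pot, 150 mm across, 110 high, bystander; origin under its centre, on the deck
- jar: green glass jar with a steel cap, 100 mm across, 150 high, bystander; origin under its centre, on the deck
- mug: steel mug, 80 mm across, 85 high, bystander; origin under its centre, on the deck
- shot_glass: small clear glass, 44 mm across, 50 high, bystander; origin under its centre, on the deck
- saucer: white saucer, 110 mm across, 18 high, bystander; origin under its centre, on the deck
- spoon: steel spoon, 170 mm long, bystander; origin under its centre, on the deck
- pepper_pot: wooden pepper pot, 42 mm across, 75 high, bystander; origin under its centre, on the deck
Things that resemble listed ones, but are neither listed nor needed, are in the scene too. What is shaped like the part that bears level_center but blue or pink is not meant.

How it is judged:
On the way, in this order (a step that is already met when the one before it is completed fails the run):
1. the level lies flat in its seat and is pressed down on the shelf (more than 4.5 N on the shelf, its own weight included) (x of level_center in the frame of level_seat between -0.02 and 0.02 m and y of level_center in the frame of level_seat between -0.01 and 0.01 m and z of level_center in the frame of level_seat below 0.024 m and angle between the x axis of level_center and the x axis of level_seat, either way round below 0.12 rad and angle between the z axis of level_center and the z axis of level_seat, either way round below 0.03 rad and contact force between spirit_level and stove_shelf above 4.5 N), for 0.2 s.
2. the knob is held and pressed down so that the foot bears on its packing (contact force between the fingers and knob above 2 N and contact force between levelling_foot and anything else above 2 N), for 0.2 s.
At the end, for the whole second after the job is handed in: the level lies flat in its seat (20 mm along, 10 mm across, 0.12 rad), untouched by the fingers, the bubble at rest within 3.2 mm of the middle, the fingers hold the knob (over 2 N) and the foot bears on its packing with over 2 N (all of step 2 and x of level_center in the frame of level_seat between -0.02 and 0.02 m and y of level_center in the frame of level_seat between -0.01 and 0.01 m and z of level_center in the frame of level_seat below 0.024 m and angle between the x axis of level_center and the x axis of level_seat, either way round below 0.12 rad and angle between the z axis of level_center and the z axis of level_seat, either way round below 0.03 rad and value of joint bubble between -0.0032 and 0.0032 m and velocity of joint bubble between -0.01 and 0.01 m/s and contact force between the fingers and spirit_level below 0.2 N); the arm keeps its last pose, push and grip.
It fails at once if a bystander is moved by more than 30 mm (distance of any of pot, jar, mug, shot_glass, saucer, spoon, pepper_pot from where it was at the start of the episode above 0.03 m).
It also fails if it takes over 64 s, if anything falls off the work surface, if the arm or the gripper's body presses on something with over 40 N, if the wrist force passes 120 N, or if a joint passes its speed limit or range.

### The arm

A 7-joint arm with a two-finger parallel gripper is mounted at the origin on the work surface. World frame = base frame: x ahead of the robot, y to its left, z up, the work surface at z = 0. Lengths are in m, angles in rad, forces in N, time in s.
With the tool pointing down it reaches from about 0.35 to 0.9 m from the base axis. Payload 8.1 kg.
Tool frame: the origin (TCP) lies on the centre line of the jaws, within the pads' length; the fingertips stand 22 mm ahead of it and the grasp point (between the pads) lies 3 mm ahead of it (arm.finger_overhang is the distance from the TCP to the fingertips, in m); z points along the fingers, y is the direction in which the jaws open and shut (so a half turn about z gives the same grasp; the last joint's range is limited). The gripper opens to 92 mm and grips with 3 to 60 N. Pads are 19 mm wide; open, the fingers measure 130 mm over their backs; the gripper's body (75 mm by 190 mm) begins 47 mm behind the grasp point.
Start: joints at [-1.227, 0.434, 0.025, 1.573, -0.012, 1.134, -0.075], TCP at [0.27, 0.564, 0.223] pointing down, gripper open.
Joint ranges: [-2.62, 2.62], [-0.44, 2.09], [-1.27, 1.32], [0.08, 2.57], [-1.32, 4.46], [0.12, 2], [-2.74, 2.74]. Speed limits (rad/s): [2.22, 2.22, 3.01, 3.01, 3.14, 3.14, 3.14].

### API

Orientations are given as a rotation vector (axis times angle).
In Python, from cell import arm gives the robot as it stands. The module is installed in compiled form; this text tells all that it offers.
- The arm moves only by the tool step_arm, never from a script. Its argument "plan" is a list of rows, each an object of numbers: "wx", "wy", "wz": the turn, a rotation vector about the tool's x, y, z in units of 6 degrees (1.0 is 6 degrees); "tx", "ty", "tz": the shift along the tool's x, y, z in cm; "hand": the opening, from 0 (shut) to 1 (fully open). A call has exactly 10 rows; each row shifts and turns the commanded pose from where the row before left it, along the tool's axes as they then stand; what a row does not reach is not made up. A row lasts 1/12 s, in which the tool goes at most 41.7 mm and 7.16 degrees, less where a joint would pass 70% of its speed; a pose out of reach is approached as far as the arm can. A call is refused whole if a number of a shift passes 4.17 or a number of a turn 1, either way. A call with a gripper value outside its range is refused whole. The fingers move at their own pace and stop on an object; "force" is the grip in N (left out, the last holds). Time passes only in rows, so rows that do not move let the fingers close, or fill a call up. It gives the time, the measured TCP pose, the force and the opening at its end, in the units of the state.
- arm.observe(): the state, without advancing time (a new reading comes with each control period).
- arm.get_image(name): name is "side" or "top" or "wrist"; returns (picture, depth): 480x640x3 uint8, red, green, blue; 480x640 float32, m along the optical axis (not along the pixel's ray), 0 where there is no reading.
- arm.calibration(name): a dict with "mtx" (3x3 intrinsics, pixels), "R" (3x3) and "t" (3): a world point X has camera coordinates R X + t. Camera axes: x right, y down, z forward; pixel columns grow to the right and rows downward; lengths in m; the calibration is good to about 2 mm. A picture is of the moment at which its call begins: read the wrist's pose just before it. calibration takes no time and is no camera call; for the wrist camera it gives the pose at the moment of the call.
- arm.sign_off(): hands the job in, once; it reports no verdict.
The state is a dict: "clock": time; "joints": joint angles; "dq": joint speeds; "joint_efforts": joint torques, N m; "position": TCP position; "ee_rot": TCP orientation; "force": force on the tool from outside, world axes, zero at the start; "ft_torque": the same for the moment, N m; "width": opening from 0.0 (shut) to 1.0 (fully open).
Only numpy, scipy, OpenCV 4.12 (cv2) and the standard library are available. Lean on these libraries where they do the work, as an engineer would, in place of code of your own. Each camera call takes 0.05 s, during which the arm holds its last target.

## Working session

There is one attempt and no reset: what is moved stays moved. The work goes in short steps, Python scripts to look and compute and a tool call to move; the robot and the scene stay as the last step left them, time stands still between calls to the robot, and variables do not carry over. Pictures are saved under pics/ and viewed, and the job is handed in when it is done.

Besides the shell and the picture viewer there is one more tool, called after ">>>" by a JSON object that holds its "fn" and its "kwargs", one argument or row to a line. step_arm: Moves the arm, as the interface text tells. Its arguments: {"type":"object","properties":{"plan":{"type":"array"},"force":{"type":"number"}},"required":["plan"]}

```bash
mkdir -p pics; ls; cat > h.py <<'E'
import numpy as np,cv2
from cell import arm
def save(name,out):
    im,d=arm.get_image(name); c=arm.calibration(name)
    cv2.imwrite(f'pics/{out}.png',im[:,:,::-1]); np.savez(f'pics/{out}.npz',im=im,d=d,mtx=c['mtx'],R=c['R'],t=c['t'])
def world(z,u,v,zc=None):
    d=z['d'][v,u] if zc is None else zc
    K=z['mtx']; p=np.stack([(u-K[0,2])/K[0,0]*d,(v-K[1,2])/K[1,1]*d,d],-1)
    return (p-z['t'])@z['R']
def cloud(z):
    v,u=np.mgrid[:480,:640]; return world(z,u,v)
E
python3 - <<'E'
from h import *
save('top','top0'); save('side','side0')
print(arm.observe())
for n in('top','side'): print(arm.calibration(n))
E
```

```text
pics
{'clock': 0.1, 'joints': array([-1.22661463,  0.4351525 ,  0.02497312,  1.57398873, -0.01161167,
        1.13398007, -0.07509556]), 'dq': array([ 0.00045428, -0.00084524, -0.00057773, -0.00191749, -0.00109953,
       -0.00111306,  0.00027731]), 'joint_efforts': array([ 3.66232503e-03, -6.69122458e+01,  9.88323838e-01, -3.15146184e+01,
       -6.04909728e-02,  3.73635977e-02,  7.59763793e-05]), 'position': array([0.2698905 , 0.56322642, 0.22273066]), 'ee_rot': array([-6.96043843e-01, -3.06331723e+00,  2.15193845e-03]), 'force': array([ 0.32043143, -0.1880566 , -0.16674551]), 'ft_torque': array([-0.01286723, -0.00697837, -0.03965337]), 'width': 1.0008365749026242}
{'mtx': array([[615.20949802,   0.        , 310.08676809],
       [  0.        , 615.20949802, 246.12784403],
       [  0.        ,   0.        ,   1.        ]]), 'R': array([[ 3.70032630e-04, -9.99981554e-01, -6.06253430e-03],
       [-9.91553823e-01,  4.19381959e-04, -1.29695183e-01],
       [ 1.29695333e-01,  6.05932051e-03, -9.91535378e-01]]), 't': array([-0.00187151,  0.54226989,  1.67879535])}
{'mtx': array([[462.09569442,   0.        , 314.6231393 ],
       [  0.        , 462.09569442, 244.21922234],
       [  0.        ,   0.        ,   1.        ]]), 'R': array([[ 0.74526741, -0.66674906, -0.00471014],
       [-0.35550269, -0.3913716 , -0.84879097],
       [ 0.56408716,  0.63425071, -0.52870758]]), 't': array([-0.37912589,  0.27154902,  0.76093107])}
```

View pics/top0.png

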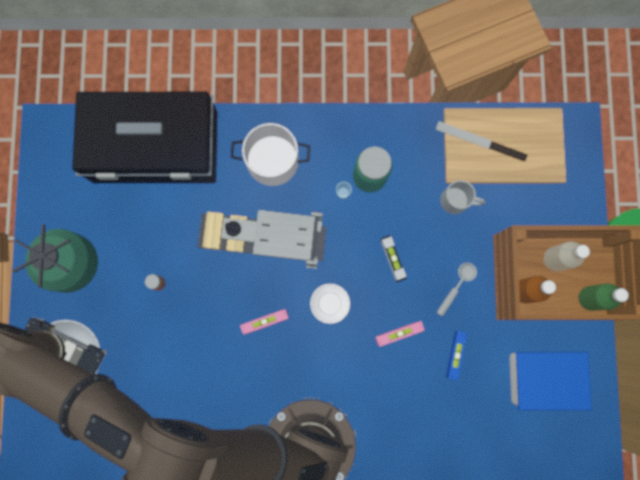

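View pics/side0.png

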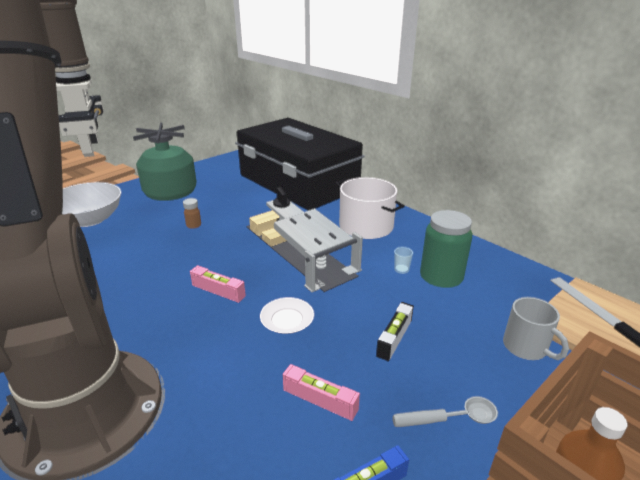

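Four candidates in the top view are shaped like the level: pink (264,322), pink (400,333), blue (457,354), and silver with black caps (394,258). Only the last one fits the description. I'll confirm it in an enlarged crop and measure.

```bash
cat > m1.py <<'E'
from h import *
z=dict(np.load('pics/top0.npz')); P=cloud(z); im=z['im']
a=cv2.resize(im[225:295,355:435],None,fx=7,fy=7,interpolation=cv2.INTER_CUBIC)
b=cv2.resize(im[190:285,190:340],None,fx=5,fy=5,interpolation=cv2.INTER_CUBIC)
cv2.imwrite('pics/cropA.png',a[:,:,::-1]);cv2.imwrite('pics/cropB.png',b[:,:,::-1])
def blob(u0,u1,v0,v1,z0,z1):
    Q=P[v0:v1,u0:u1]; m=(Q[...,2]>z0)&(Q[...,2]<z1)
    q=Q[m]; (c,s,ang)=cv2.minAreaRect((q[:,:2]*1000).astype(np.float32)); print(len(q),q.mean(0),np.median(q[:,2]),c,s,ang); return q
print('level');q=blob(370,420,228,290,0.03,0.06); 
w,V=np.linalg.eigh(np.cov(q[:,:2].T)); print(V[:,1],np.degrees(np.arctan2(V[1,1],V[0,1])))
print('shelf');q=blob(245,330,200,275,0.075,0.11)
A=np.c_[q[:,:2],np.ones(len(q))]; print(np.linalg.lstsq(A,q[:,2],rcond=None)[0])
print('knob');q=blob(215,250,215,245,0.085,0.16);
for u,v in [(233,228),(233,225),(230,232),(272,150),(343,190),(375,165),(213,230),(236,247),(330,303)]: print(u,v,P[v,u])
E
python3 m1.py
```

```text
level
431 [ 0.50804798 -0.23463578  0.03749404] 0.03712029683019348 (508.37774658203125, -234.7329559326172) (129.33712768554688, 27.595802307128906) 19.677921295166016
[-0.94280156 -0.3333545 ] -160.52749297113206
shelf
2997 [0.56505862 0.06870268 0.0897111 ] 0.08972303391152364 (565.8345947265625, 74.13692474365234) (205.30093383789062, 149.21975708007812) 83.98312377929688
[0.00983263 0.07077246 0.07929283]
knob
566 [0.57740476 0.19625444 0.10731017] 0.10270786212251012 (580.2337646484375, 196.8565673828125) (75.56773376464844, 57.5317268371582) 84.50956726074219
233 228 [0.57706272 0.20029553 0.13764749]
233 225 [0.58487988 0.20028582 0.13871911]
230 232 [0.57128738 0.21235752 0.10612359]
272 150 [0.82472658 0.1081567  0.01294891]
343 190 [ 0.70914761 -0.09619234  0.00259874]
375 165 [ 0.74508834 -0.17467175  0.14355309]
213 230 [0.58663172 0.26849646 0.04337336]
236 247 [0.54179839 0.20652043 0.02067893]
330 303 [ 0.38564331 -0.05762618  0.00195666]
```

View pics/cropA.png

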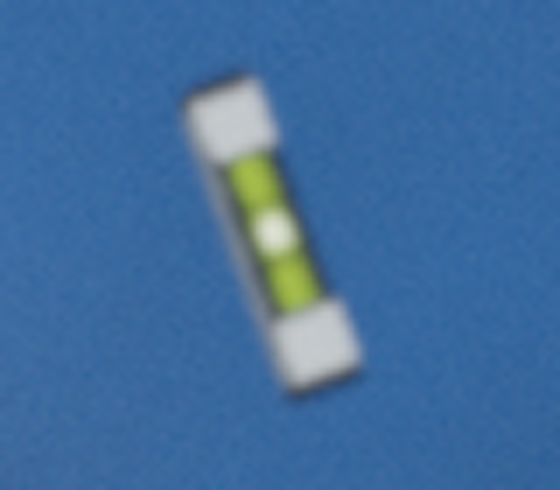

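View pics/cropB.png

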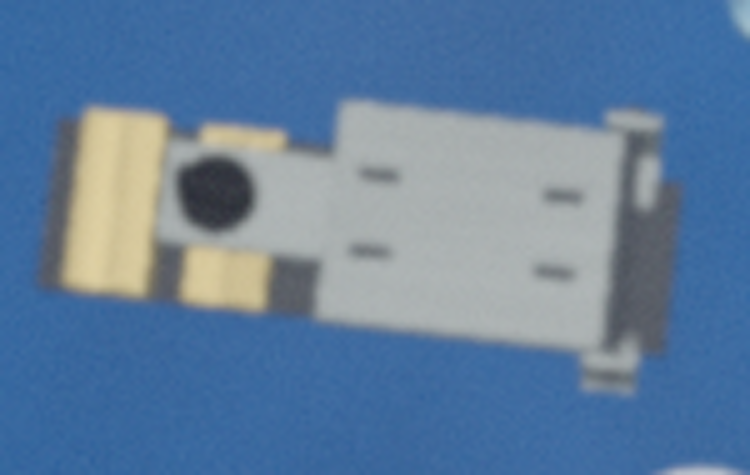

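The crop shows the silver bar with black ends and the vial around (394,258): this is the level. The shelf has four guides and the knob disc at about (233,228). The packing under the knob is the thin one (z≈0.02) and the spare is thicker (0.043). Next I work out the seat frame from the guides.

```bash
cat >> h.py <<'E'
from scipy.spatial.transform import Rotation as Rn
def ray_plane(z,uv,n,c):  # n.X=c
    K=z['mtx']; d=np.array([(uv[0]-K[0,2])/K[0,0],(uv[1]-K[1,2])/K[1,1],1.])@z['R']; o=-z['t']@z['R']
    return o+d*(c-n@o)/(n@d)
def state():
    o=arm.observe(); R=Rn.from_rotvec(o['ee_rot']).as_matrix(); return o,o['position'],R
def togo(p,ydir_deg,tilt=None):
    o,q,R=state(); a=np.radians(ydir_deg); y=np.array([np.cos(a),np.sin(a),0]); z=np.array([0,0,-1.]); T=np.c_[np.cross(y,z),y,z]
    if tilt is not None: T=tilt@T
    print('clock',o['clock'],'pos',q.round(4),'F',o['force'].round(2),'w',round(o['width'],3),'tooly',np.degrees(np.arctan2(R[1,1],R[0,1])).round(2))
    print('shift cm (tool)',((np.array(p)-q)@R*100).round(2),'turn units',(Rn.from_matrix(R.T@T).as_rotvec()/np.radians(6)).round(2))
E
python3 - <<'E'
from h import *
z=dict(np.load('pics/top0.npz'))
n=np.array([-0.0098,-0.0708,1.]);c=0.0793+0.006
g=[ray_plane(z,u,n,c) for u in [(265.6,224.8),(264,240.2),(302.4,229),(300.6,244.4)]]
g=np.array(g);print(g);print(g.mean(0)); d=(g[0]+g[1]-g[2]-g[3])/2; print(np.linalg.norm(d),np.degrees(np.arctan2(d[1],d[0])))
k=ray_plane(z,(233.2,228),np.array([0,0,1.]),0.138);print(k, k-g.mean(0), np.linalg.norm((k-g.mean(0))[:2]))
print(arm.calibration('wrist')); o,p,R=state(); C=arm.calibration('wrist'); print('cam in tool',R.T@(-C['R'].T@C['t']-p), R.T@C['R'].T)
E
```

```text
[[0.59189119 0.11761688 0.09942781]
 [0.55001024 0.12151831 0.0992936 ]
 [0.58151002 0.01856024 0.09231286]
 [0.53952871 0.02332792 0.092239  ]]
[0.56573504 0.07025584 0.09581832]
0.09942637490651066 83.96230726374249
[0.57700566 0.1997222  0.138     ] [0.01127062 0.12946636 0.04218168] 0.12995601776395826
{'mtx': array([[374.07701266,   0.        , 322.20744705],
       [  0.        , 374.07701266, 241.83562823],
       [  0.        ,   0.        ,   1.        ]]), 'R': array([[ 4.31651434e-01,  9.02040094e-01, -8.41885015e-04],
       [ 8.63783581e-01, -4.13075339e-01,  2.88525023e-01],
       [ 2.59913377e-01, -1.25269447e-01, -9.57471985e-01]]), 't': array([-0.62433016, -0.03707836,  0.3902165 ])}
cam in tool [ 0.07740172 -0.00016111 -0.16107202] [[ 5.28097522e-04 -9.57505445e-01 -2.88414709e-01]
 [ 9.99999716e-01  3.50819580e-04  6.66351985e-04]
 [-5.36854126e-04 -2.88414979e-01  9.57505358e-01]]
```

```bash
cat >> h.py <<'E'
def rows(p,ydir_deg,n,tilt=None):
    o,q,R=state(); a=np.radians(ydir_deg); y=np.array([np.cos(a),np.sin(a),0]); z=np.array([0,0,-1.]); T=np.c_[np.cross(y,z),y,z]
    if tilt is not None: T=tilt@T
    w=Rn.from_matrix(R.T@T).as_rotvec()/n; d=(np.array(p)-q)/n
    print(o['clock'],q)
    for i in range(n):
        print((d@R*100).round(2),(w/np.radians(6)).round(2)); R=R@Rn.from_rotvec(w).as_matrix()
E
python3 -c "
from h import *
rows([.56,.09,.28],-6,20)"
```

```text
0.1 [0.2698905  0.56322642 0.22273066]
[-2.33 -1.51 -0.28] [-0.    0.    0.59]
[-2.42 -1.36 -0.28] [-0.    0.    0.59]
[-2.5  -1.21 -0.28] [-0.    0.    0.59]
[-2.57 -1.05 -0.28] [-0.    0.    0.59]
[-2.63 -0.9  -0.28] [-0.    0.    0.59]
[-2.68 -0.73 -0.28] [-0.    0.    0.59]
[-2.72 -0.57 -0.29] [-0.    0.    0.59]
[-2.75 -0.4  -0.29] [-0.    0.    0.59]
[-2.77 -0.23 -0.29] [-0.    0.    0.59]
[-2.77 -0.06 -0.29] [-0.    0.    0.59]
[-2.77  0.11 -0.29] [-0.    0.    0.59]
[-2.76  0.28 -0.29] [-0.    0.    0.59]
[-2.74  0.45 -0.29] [-0.    0.    0.59]
[-2.71  0.62 -0.29] [-0.    0.    0.59]
[-2.66  0.78 -0.29] [-0.    0.    0.59]
[-2.61  0.95 -0.29] [-0.    0.    0.59]
[-2.55  1.1  -0.29] [-0.    0.    0.59]
[-2.47  1.26 -0.29] [-0.    0.    0.59]
[-2.39  1.41 -0.29] [-0.    0.    0.59]
[-2.3   1.55 -0.29] [-0.    0.    0.59]
```

>>> {"fn": "step_arm", "kwargs": {
  "plan": [
    {"tx":-2.3,"ty":-1.5,"tz":-0.3,"wz":0.6},
    {"tx":-2.4,"ty":-1.4,"tz":-0.3,"wz":0.6},
    {"tx":-2.5,"ty":-1.2,"tz":-0.3,"wz":0.6},
    {"tx":-2.6,"ty":-1.0,"tz":-0.3,"wz":0.6},
    {"tx":-2.6,"ty":-0.9,"tz":-0.3,"wz":0.6},
    {"tx":-2.7,"ty":-0.7,"tz":-0.3,"wz":0.6},
    {"tx":-2.7,"ty":-0.6,"tz":-0.3,"wz":0.6},
    {"tx":-2.7,"ty":-0.4,"tz":-0.3,"wz":0.6},
    {"tx":-2.8,"ty":-0.2,"tz":-0.3,"wz":0.6},
    {"tx":-2.8,"ty":-0.1,"tz":-0.3,"wz":0.6}
  ]
}}

```text
invalid input at $.plan[0]: expected keys wx, wy, wz, tx, ty, tz, hand
```

>>> {"fn": "step_arm", "kwargs": {
  "plan": [
    {"tx":-2.8,"ty":0.1,"tz":-0.3,"wz":0.6},
    {"tx":-2.8,"ty":0.3,"tz":-0.3,"wz":0.6},
    {"tx":-2.7,"ty":0.4,"tz":-0.3,"wz":0.6},
    {"tx":-2.7,"ty":0.6,"tz":-0.3,"wz":0.6},
    {"tx":-2.7,"ty":0.8,"tz":-0.3,"wz":0.6},
    {"tx":-2.6,"ty":0.9,"tz":-0.3,"wz":0.6},
    {"tx":-2.5,"ty":1.1,"tz":-0.3,"wz":0.6},
    {"tx":-2.5,"ty":1.3,"tz":-0.3,"wz":0.6},
    {"tx":-2.4,"ty":1.4,"tz":-0.3,"wz":0.5},
    {"tx":0}
  ]
}}

```text
invalid input at $.plan[0]: expected keys wx, wy, wz, tx, ty, tz, hand
```

```bash
python3 - <<'E'
from h import *
save('wrist','w1'); togo([.56,.09,.28],-6)
E
```

```text
clock 0.15 pos [0.2699 0.5633 0.2228] F [ 0.82  0.19 -0.57] w 1.0 tooly 64.4
shift cm (tool) [-46.61 -30.15  -5.68] turn units [-1.000e-02  1.000e-02  1.173e+01]
```

View pics/w1.png

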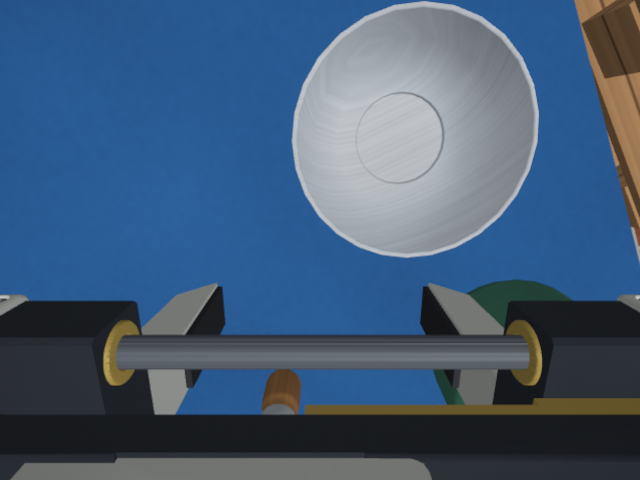

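The call was refused because every row needs all the keys, so nothing moved. The picture shows the white bowl at (415,130) under the start pose. I'll resend with full rows.

>>> {"fn": "step_arm", "kwargs": {
  "plan": [
    {"tx":-2.3,"ty":-1.5,"tz":-0.3,"wx":0,"wy":0,"wz":0.6,"hand":1},
    {"tx":-2.4,"ty":-1.4,"tz":-0.3,"wx":0,"wy":0,"wz":0.6,"hand":1},
    {"tx":-2.5,"ty":-1.2,"tz":-0.3,"wx":0,"wy":0,"wz":0.6,"hand":1},
    {"tx":-2.6,"ty":-1.0,"tz":-0.3,"wx":0,"wy":0,"wz":0.6,"hand":1},
    {"tx":-2.6,"ty":-0.9,"tz":-0.3,"wx":0,"wy":0,"wz":0.6,"hand":1},
    {"tx":-2.7,"ty":-0.7,"tz":-0.3,"wx":0,"wy":0,"wz":0.6,"hand":1},
    {"tx":-2.7,"ty":-0.6,"tz":-0.3,"wx":0,"wy":0,"wz":0.6,"hand":1},
    {"tx":-2.7,"ty":-0.4,"tz":-0.3,"wx":0,"wy":0,"wz":0.6,"hand":1},
    {"tx":-2.8,"ty":-0.2,"tz":-0.3,"wx":0,"wy":0,"wz":0.6,"hand":1},
    {"tx":-2.8,"ty":-0.1,"tz":-0.3,"wx":0,"wy":0,"wz":0.6,"hand":1}
  ]
}}

```text
clock: 0.98
position: [0.4138, 0.325, 0.2534]
ee_rot: [-1.613, -2.696, 0.0]
force: [0.1, -0.1, -0.2]
width: 0.999
```

>>> {"fn": "step_arm", "kwargs": {
  "plan": [
    {"tx":-2.8,"ty":0.1,"tz":-0.3,"wx":0,"wy":0,"wz":0.6,"hand":1},
    {"tx":-2.8,"ty":0.3,"tz":-0.3,"wx":0,"wy":0,"wz":0.6,"hand":1},
    {"tx":-2.7,"ty":0.4,"tz":-0.3,"wx":0,"wy":0,"wz":0.6,"hand":1},
    {"tx":-2.7,"ty":0.6,"tz":-0.3,"wx":0,"wy":0,"wz":0.6,"hand":1},
    {"tx":-2.7,"ty":0.8,"tz":-0.3,"wx":0,"wy":0,"wz":0.6,"hand":1},
    {"tx":-2.6,"ty":0.9,"tz":-0.3,"wx":0,"wy":0,"wz":0.6,"hand":1},
    {"tx":-2.5,"ty":1.1,"tz":-0.3,"wx":0,"wy":0,"wz":0.6,"hand":1},
    {"tx":-2.5,"ty":1.3,"tz":-0.3,"wx":0,"wy":0,"wz":0.6,"hand":1},
    {"tx":-2.4,"ty":1.4,"tz":-0.3,"wx":0,"wy":0,"wz":0.6,"hand":1},
    {"tx":0,"ty":0,"tz":0,"wx":0,"wy":0,"wz":0,"hand":1}
  ]
}}

```text
clock: 1.82
position: [0.5417, 0.1041, 0.2811]
ee_rot: [2.307, 2.127, -0.0]
force: [-0.1, -1.1, 0.7]
width: 0.999
```

```bash
python3 - <<'E'
from h import *
save('wrist','w2'); togo([.56,.09,.28],-6)
E
```

```text
clock 1.8667 pos [0.5405 0.1069 0.2807] F [-0.22  0.87 -0.74] w 0.999 tooly -4.35
shift cm (tool) [-1.53  2.07  0.07] turn units [0.01 0.01 0.27]
```

View pics/w2.png

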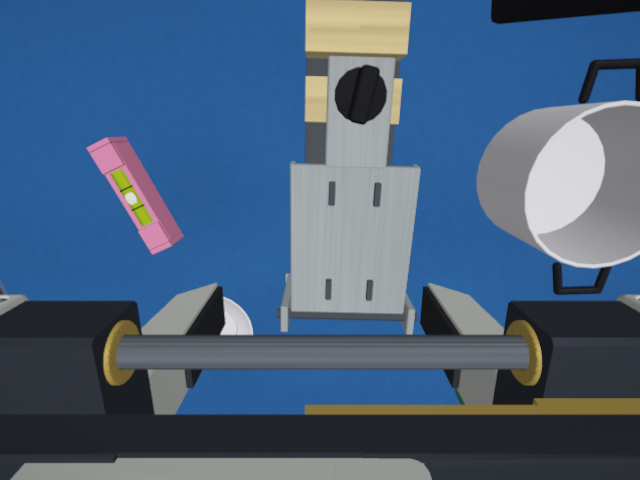

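The wrist view shows the shelf with guides at (332,193), (377,194), (328,289) and (369,290), and the knob at (361,94), its bar turned slightly from the shelf axis. Next is refinement from this view.

```bash
python3 - <<'E'
from h import *
z=dict(np.load('pics/w2.npz')); im=z['im']
P=cloud(z)
Q=P[200:280,305:395].reshape(-1,3); A=np.c_[Q[:,:2],np.ones(len(Q))]; f=np.linalg.lstsq(A,Q[:,2],rcond=None)[0]; print('plane',f)
# dark guides centroids
n=np.array([-f[0],-f[1],1]); g=cv2.cvtColor(im,cv2.COLOR_RGB2GRAY)
m=(g<95).astype(np.uint8); m[:, :298]=0; m[:,408:]=0; m[:172]=0; m[305:]=0
k,l,s,c=cv2.connectedComponentsWithStats(m)
G=[]
for i in range(1,k):
    if s[i,4]>30: w=ray_plane(z,c[i],n,f[2]+0.004); print(c[i],s[i],w); G.append(w)
G=np.array(G)
if len(G)==4:
    G=G[np.argsort(-G[:,1])]; d=(G[0]+G[1]-G[2]-G[3])/2; print('seat',G.mean(0),np.linalg.norm(d),np.degrees(np.arctan2(d[1],d[0])))
# knob bar top
R=P[50:140,315:405].reshape(-1,3); h=R@n-f[2]; q=R[h>0.032]; print(len(q),q.mean(0),h.max())
r=cv2.minAreaRect((q[:,:2]*1000).astype(np.float32)); print(r)
cv2.imwrite('pics/crop2.png',cv2.resize(im[40:320,280:430],None,fx=2.1,fy=2.1,interpolation=cv2.INTER_CUBIC)[:,:,::-1])
# packing
for u,v in [(315,95),(313,88),(398,95),(330,30),(317,140)]: print(u,v,P[v,u])
E
```

```text
plane [-0.01814509  0.27435794  0.08044489]
[331.25806452 192.56451613] [329 182   6  23 124] [0.55109607 0.12970398 0.11003052]
[376.55072464 193.92028986] [373 183   8  23 138] [0.59155021 0.12508769 0.10802996]
[327.86956522 288.25      ] [326 279   5  20  92] [0.54104941 0.02501157 0.08148962]
[368.7184466  289.54368932] [366 280   7  20 103] [0.58380071 0.01923754 0.07912974]
seat [0.5668741  0.07476019 0.09466996] 0.1094809981521983 85.16854487107888
27 [0.546974   0.18461721 0.44162834] 0.32045714435197487
((546.9739990234375, 184.61720275878906), (0.0, 0.0), 0.0)
315 95 [0.54227622 0.21852401 0.02613204]
313 88 [0.54074989 0.22549688 0.02518541]
398 95 [0.62809773 0.2120264  0.0263149 ]
330 30 [0.56143914 0.27411202 0.04062997]
317 140 [0.54040776 0.17280636 0.00201627]
```

View pics/crop2.png

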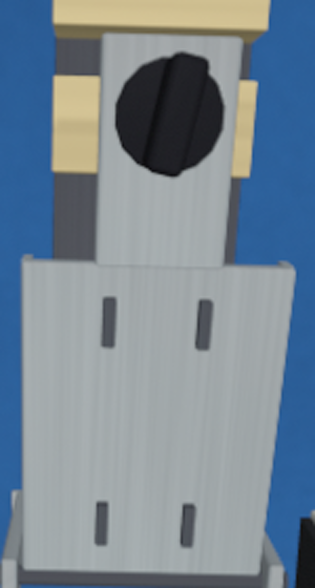

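```bash
python3 - <<'E'
from h import *
z=dict(np.load('pics/w2.npz'))
P=cloud(z); D=z['d']
m=np.zeros((480,640),bool); m[205:280,335:365]=1; m[125:160,335:385]=1
Q=P[m&(D>0.1)]; Q=Q[(Q[:,2]>.07)&(Q[:,2]<.12)]
A=np.c_[Q[:,:2],np.ones(len(Q))]
for _ in range(3): f=np.linalg.lstsq(A,Q[:,2],rcond=None)[0]; r=Q[:,2]-A@f; k=abs(r)<3*max(r.std(),.001); A,Q=A[k],Q[k]
print(f,r.std(),len(Q)); n=np.array([-f[0],-f[1],1])
G=np.array([ray_plane(z,c,n,f[2]+0.004) for c in [(331.26,192.56),(376.55,193.92),(327.87,288.25),(368.72,289.54)]])
d=(G[0]+G[1]-G[2]-G[3])/2; L=np.linalg.norm(d); e=d/L; print(G,'seat',G.mean(0),L,np.degrees(np.arctan2(d[1],d[0])),'slope',e[2]/np.hypot(*e[:2]))
u=np.mgrid[50:140,315:405]
R=P[50:140,315:405].reshape(-1,3); h=R@n-f[2]; k=(h>.033)&(h<.045);q=R[k]; print(len(q),q.mean(0)); print(cv2.minAreaRect((q[:,:2]*1000).astype(np.float32)))
print('knob from seat', (G.mean(0)+e*0.135))
# bar ends in crop -> px
for c in [(190,62),(163,168)]: print(ray_plane(z,(280+c[0]/2.1,40+c[1]/2.1),n,f[2]+.039))
E
```

```text
[0.00558261 0.07751829 0.08132547] 0.0007297824977036554 3986
[[0.55124387 0.1277666  0.0983071 ]
 [0.59286362 0.12333313 0.09819577]
 [0.5411997  0.02904842 0.09059856]
 [0.58265029 0.02441556 0.09047083]] seat [0.56698937 0.07614093 0.09439307] 0.09963489670362687 84.14767103442087 slope 0.07768349529819922
1079 [0.58085079 0.20701418 0.13921128]
((581.0324096679688, 206.7814178466797), (41.99065399169922, 14.131969451904297), 72.70206451416016)
knob from seat [0.58071328 0.21003391 0.10484884]
[0.58577238 0.22355694 0.14092536]
[0.57487307 0.1889497  0.13818182]
```

```bash
python3 - <<'E'
s=open('h.py').read().replace("im,d=arm.get_image(name); c=arm.calibration(name)","c=arm.calibration(name); im,d=arm.get_image(name)"); open('h.py','w').write(s)
E
python3 - <<'E'
from h import *
save('wrist','w3')
z=dict(np.load('pics/w3.npz'))
P=cloud(z); D=z['d']; im=z['im']
m=np.zeros((480,640),bool); m[205:280,335:365]=1; m[125:160,335:385]=1
Q=P[m&(D>0.1)]; Q=Q[(Q[:,2]>.07)&(Q[:,2]<.12)]
A=np.c_[Q[:,:2],np.ones(len(Q))]
for _ in range(3): f=np.linalg.lstsq(A,Q[:,2],rcond=None)[0]; r=Q[:,2]-A@f; k=abs(r)<3*max(r.std(),.001); A,Q=A[k],Q[k]
n=np.array([-f[0],-f[1],1]); print(f)
g=cv2.cvtColor(im,cv2.COLOR_RGB2GRAY)
m=(g<95).astype(np.uint8); m[:, :298]=0; m[:,408:]=0; m[:172]=0; m[305:]=0
k,l,s,c=cv2.connectedComponentsWithStats(m)
G=np.array([ray_plane(z,c[i],n,f[2]+0.004) for i in range(1,k) if 60<s[i,4]<200]); print(G)
G=G[np.argsort(-G[:,1])]; d=(G[0]+G[1]-G[2]-G[3])/2; print('seat',G.mean(0),np.linalg.norm(d),np.degrees(np.arctan2(d[1],d[0])))
R=P[50:140,315:405].reshape(-1,3); h=R@n-f[2]; k=(h>.033)&(h<.045);q=R[k]; print(len(q),q.mean(0)); print(cv2.minAreaRect((q[:,:2]*1000).astype(np.float32)))
rows([.508,-.235,.2],-70.5,12)
E
```

```text
[0.00915082 0.07533832 0.08030463]
[[0.55286077 0.12484599 0.09876945]
 [0.59436675 0.11956729 0.09875158]
 [0.54210307 0.02563838 0.09119687]
 [0.58373825 0.02122416 0.09124531]]
seat [0.56826721 0.07281896 0.0949908 ] 0.09963814231537653 83.82140750609861
1081 [0.58274708 0.20388315 0.13962255]
((582.9989013671875, 203.4606475830078), (41.64579772949219, 14.205784797668457), 72.3563461303711)
1.9167 [0.5395688  0.10910399 0.28029007]
[-2.88 -0.06  0.67] [0.   0.   0.92]
[-2.87  0.22  0.67] [0.   0.   0.92]
[-2.84  0.5   0.67] [0.   0.   0.92]
[-2.77  0.77  0.67] [0.   0.   0.92]
[-2.69  1.03  0.67] [0.   0.   0.92]
[-2.58  1.29  0.67] [0.   0.   0.92]
[-2.44  1.53  0.67] [0.   0.   0.92]
[-2.28  1.76  0.67] [0.   0.   0.92]
[-2.1   1.97  0.67] [0.   0.   0.92]
[-1.9   2.16  0.67] [0.   0.   0.92]
[-1.68  2.34  0.67] [0.   0.   0.92]
[-1.45  2.49  0.67] [0.   0.   0.92]
```

>>> {"fn": "step_arm", "kwargs": {
  "plan": [
    {"tx":-2.9,"ty":0,"tz":0.5,"wx":0,"wy":0,"wz":0.9,"hand":1},
    {"tx":-2.9,"ty":0.2,"tz":0.5,"wx":0,"wy":0,"wz":0.9,"hand":1},
    {"tx":-2.8,"ty":0.5,"tz":0.5,"wx":0,"wy":0,"wz":0.9,"hand":1},
    {"tx":-2.8,"ty":0.8,"tz":0.5,"wx":0,"wy":0,"wz":0.9,"hand":1},
    {"tx":-2.7,"ty":1.0,"tz":0.5,"wx":0,"wy":0,"wz":0.9,"hand":1},
    {"tx":-2.6,"ty":1.3,"tz":0.5,"wx":0,"wy":0,"wz":0.9,"hand":1},
    {"tx":-2.4,"ty":1.5,"tz":0.5,"wx":0,"wy":0,"wz":0.9,"hand":1},
    {"tx":-2.3,"ty":1.8,"tz":0.5,"wx":0,"wy":0,"wz":0.9,"hand":1},
    {"tx":-2.1,"ty":2.0,"tz":0.5,"wx":0,"wy":0,"wz":0.9,"hand":1},
    {"tx":-1.9,"ty":2.2,"tz":0.5,"wx":0,"wy":0,"wz":0.9,"hand":1}
  ]
}}

```text
clock: 2.75
position: [0.5174, -0.1775, 0.2299]
ee_rot: [-3.019, -0.863, -0.0]
force: [0.3, 0.4, -0.5]
width: 0.993
```

>>> {"fn": "step_arm", "kwargs": {
  "plan": [
    {"tx":-1.7,"ty":2.3,"tz":0.5,"wx":0,"wy":0,"wz":0.9,"hand":1},
    {"tx":-1.4,"ty":2.5,"tz":0.5,"wx":0,"wy":0,"wz":0.9,"hand":1},
    {"tx":0,"ty":0,"tz":0,"wx":0,"wy":0,"wz":0.2,"hand":1},
    {"tx":0,"ty":0,"tz":0,"wx":0,"wy":0,"wz":0,"hand":1},
    {"tx":0,"ty":0,"tz":0,"wx":0,"wy":0,"wz":0,"hand":1},
    {"tx":0,"ty":0,"tz":0,"wx":0,"wy":0,"wz":0,"hand":1},
    {"tx":0,"ty":0,"tz":0,"wx":0,"wy":0,"wz":0,"hand":1},
    {"tx":0,"ty":0,"tz":0,"wx":0,"wy":0,"wz":0,"hand":1},
    {"tx":0,"ty":0,"tz":0,"wx":0,"wy":0,"wz":0,"hand":1},
    {"tx":0,"ty":0,"tz":0,"wx":0,"wy":0,"wz":0,"hand":1}
  ]
}}

```text
clock: 3.58
position: [0.5141, -0.2346, 0.2205]
ee_rot: [-3.093, -0.547, -0.0]
force: [0.3, 0.6, 0.1]
width: 0.999
```

```bash
python3 - <<'E'
from h import *
save('wrist','w4'); togo([.508,-.235,.033],-70.5)
E
```

```text
clock 3.6333 pos [ 0.514  -0.2348  0.2205] F [-0.07 -0.76 -0.24] w 0.997 tooly -69.96
shift cm (tool) [-0.58 -0.19 18.75] turn units [-0.   -0.    0.09]
```

View pics/w4.png

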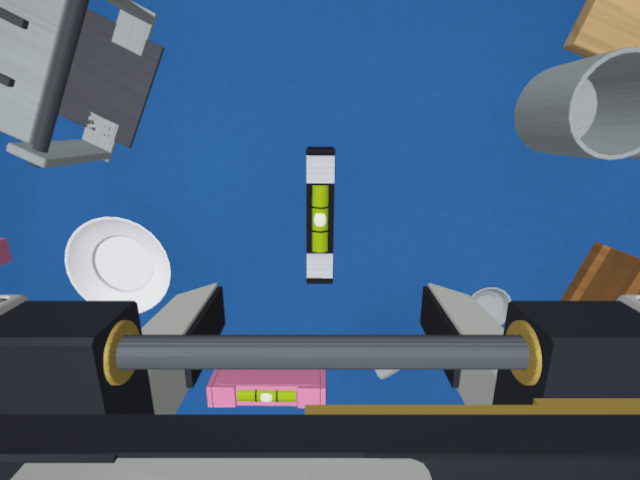

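The wrist view shows the silver level at (320,215), upright between the jaws' lines, with nothing under the finger paths.

```bash
python3 - <<'E'
from h import *
z=dict(np.load('pics/w4.npz')); P=cloud(z)[140:290,295:345].reshape(-1,3)
q=P[(P[:,2]>.033)&(P[:,2]<.055)]; print(len(q),q.mean(0)); r=cv2.minAreaRect((q[:,:2]*1000).astype(np.float32)); print(r)
n=np.array([0,0,1.])
for c in [(320.5,149),(320,281)]: print(ray_plane(z,c,n,.04))
E
```

```text
3705 [ 0.51483215 -0.23271944  0.03840228]
((511.1845397949219, -233.96206665039062), (130.2446746826172, 26.010025024414062), 19.61733627319336)
[ 0.57167872 -0.21246007  0.04      ]
[ 0.45278083 -0.25522858  0.04      ]
```

>>> {"fn": "step_arm", "kwargs": {
  "plan": [
    {"tx":-0.1,"ty":-0.1,"tz":3.0,"wx":0,"wy":0,"wz":0.1,"hand":1},
    {"tx":-0.2,"ty":-0.1,"tz":3.5,"wx":0,"wy":0,"wz":0,"hand":1},
    {"tx":0,"ty":0,"tz":3.5,"wx":0,"wy":0,"wz":0,"hand":1},
    {"tx":0,"ty":0,"tz":3.0,"wx":0,"wy":0,"wz":0,"hand":1},
    {"tx":0,"ty":0,"tz":2.0,"wx":0,"wy":0,"wz":0,"hand":0.7},
    {"tx":0,"ty":0,"tz":1.5,"wx":0,"wy":0,"wz":0,"hand":0.6},
    {"tx":0,"ty":0,"tz":1.0,"wx":0,"wy":0,"wz":0,"hand":0.5},
    {"tx":0,"ty":0,"tz":0.8,"wx":0,"wy":0,"wz":0,"hand":0.5},
    {"tx":0,"ty":0,"tz":0.3,"wx":0,"wy":0,"wz":0,"hand":0.5},
    {"tx":0,"ty":0,"tz":0,"wx":0,"wy":0,"wz":0,"hand":0.5}
  ],
  "force": 25
}}

```text
clock: 4.47
position: [0.5105, -0.2343, 0.0343]
ee_rot: [-3.097, -0.529, 0.0]
force: [-0.4, -1.1, -0.5]
width: 0.612
```

```bash
python3 - <<'E'
from h import *
togo([.511,-.234,.033],-70.4)
E
```

```text
clock 4.4667 pos [ 0.5105 -0.2343  0.0343] F [-0.42 -1.09 -0.55] w 0.612 tooly -70.61
shift cm (tool) [ 0.05 -0.01  0.13] turn units [-0.    0.   -0.03]
```

Well placed. Now close, then lift.

>>> {"fn": "step_arm", "kwargs": {
  "plan": [
    {"tx":0,"ty":0,"tz":0.1,"wx":0,"wy":0,"wz":0,"hand":0.2},
    {"tx":0,"ty":0,"tz":0,"wx":0,"wy":0,"wz":0,"hand":0.1},
    {"tx":0,"ty":0,"tz":0,"wx":0,"wy":0,"wz":0,"hand":0.1},
    {"tx":0,"ty":0,"tz":0,"wx":0,"wy":0,"wz":0,"hand":0.1},
    {"tx":0,"ty":0,"tz":0,"wx":0,"wy":0,"wz":0,"hand":0.1},
    {"tx":0,"ty":0,"tz":0,"wx":0,"wy":0,"wz":0,"hand":0.1},
    {"tx":0,"ty":0,"tz":0,"wx":0,"wy":0,"wz":0,"hand":0.1},
    {"tx":0,"ty":0,"tz":0,"wx":0,"wy":0,"wz":0,"hand":0.1},
    {"tx":0,"ty":0,"tz":0,"wx":0,"wy":0,"wz":0,"hand":0.1},
    {"tx":0,"ty":0,"tz":0,"wx":0,"wy":0,"wz":0,"hand":0.1}
  ],
  "force": 25
}}

```text
clock: 5.3
position: [0.5107, -0.2341, 0.0338]
ee_rot: [-3.096, -0.529, -0.001]
force: [-0.8, 1.2, 6.4]
width: 0.276
```

>>> {"fn": "step_arm", "kwargs": {
  "plan": [
    {"tx":0,"ty":0,"tz":-0.5,"wx":0,"wy":0,"wz":0,"hand":0.1},
    {"tx":0,"ty":0,"tz":-1.0,"wx":0,"wy":0,"wz":0,"hand":0.1},
    {"tx":0,"ty":0,"tz":-2.0,"wx":0,"wy":0,"wz":0,"hand":0.1},
    {"tx":0,"ty":0,"tz":-2.5,"wx":0,"wy":0,"wz":0,"hand":0.1},
    {"tx":0,"ty":0,"tz":-2.5,"wx":0,"wy":0,"wz":0,"hand":0.1},
    {"tx":0,"ty":0,"tz":-2.5,"wx":0,"wy":0,"wz":0,"hand":0.1},
    {"tx":0,"ty":0,"tz":-2.0,"wx":0,"wy":0,"wz":0,"hand":0.1},
    {"tx":0,"ty":0,"tz":-1.0,"wx":0,"wy":0,"wz":0,"hand":0.1},
    {"tx":0,"ty":0,"tz":0,"wx":0,"wy":0,"wz":0,"hand":0.1},
    {"tx":0,"ty":0,"tz":0,"wx":0,"wy":0,"wz":0,"hand":0.1}
  ]
}}

```text
clock: 6.13
position: [0.5103, -0.234, 0.1733]
ee_rot: [-3.096, -0.53, -0.0]
force: [0.3, -0.1, -3.0]
width: 0.271
```

```bash
python3 - <<'E'
from h import *
save('wrist','w5'); togo([.568,.072,.20],-6.1); rows([.568,.072,.185],-6.1,14)
E
```

```text
clock 6.1833 pos [ 0.5099 -0.2337  0.1725] F [ 0.95 -0.1  -3.08] w 0.271 tooly -70.59
shift cm (tool) [ 15.64 -26.9   -2.73] turn units [-1.000e-02  0.000e+00 -1.075e+01]
6.1833 [ 0.50991279 -0.23369684  0.17251409]
[ 1.12 -1.92 -0.09] [-0.    0.   -0.77]
[ 1.27 -1.83 -0.09] [-0.    0.   -0.77]
[ 1.41 -1.72 -0.09] [-0.    0.   -0.77]
[ 1.54 -1.6  -0.09] [-0.    0.   -0.77]
[ 1.67 -1.47 -0.09] [-0.    0.   -0.77]
[ 1.78 -1.33 -0.09] [-0.    0.   -0.77]
[ 1.88 -1.18 -0.09] [-0.    0.   -0.77]
[ 1.97 -1.03 -0.09] [-0.    0.   -0.77]
[ 2.05 -0.87 -0.09] [-0.    0.   -0.77]
[ 2.11 -0.7  -0.09] [-0.    0.   -0.77]
[ 2.16 -0.53 -0.09] [-0.    0.   -0.77]
[ 2.19 -0.35 -0.09] [-0.    0.   -0.77]
[ 2.22 -0.18 -0.09] [-0.    0.   -0.77]
[ 2.22  0.   -0.09] [-0.    0.   -0.77]
```

View pics/w5.png

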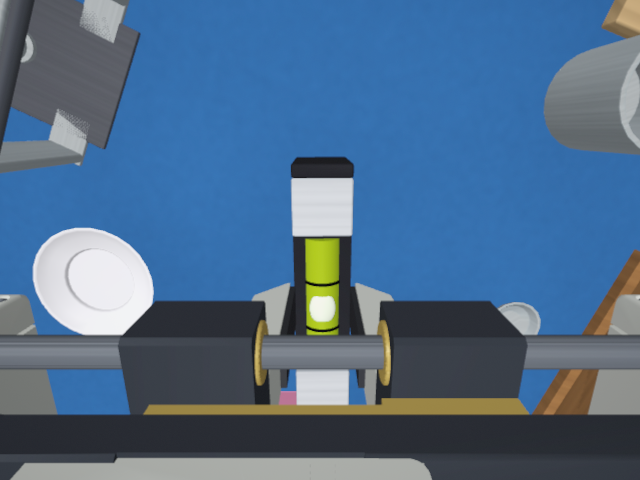

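The level is held (width 0.27) and lifted. Now over to the seat.

>>> {"fn": "step_arm", "kwargs": {
  "plan": [
    {"tx":1.1,"ty":-1.9,"tz":-0.2,"wx":0,"wy":0,"wz":-0.8,"hand":0.1},
    {"tx":1.3,"ty":-1.8,"tz":-0.2,"wx":0,"wy":0,"wz":-0.8,"hand":0.1},
    {"tx":1.4,"ty":-1.7,"tz":-0.2,"wx":0,"wy":0,"wz":-0.8,"hand":0.1},
    {"tx":1.5,"ty":-1.6,"tz":-0.2,"wx":0,"wy":0,"wz":-0.8,"hand":0.1},
    {"tx":1.7,"ty":-1.5,"tz":-0.2,"wx":0,"wy":0,"wz":-0.8,"hand":0.1},
    {"tx":1.8,"ty":-1.3,"tz":-0.2,"wx":0,"wy":0,"wz":-0.8,"hand":0.1},
    {"tx":1.9,"ty":-1.2,"tz":0,"wx":0,"wy":0,"wz":-0.8,"hand":0.1},
    {"tx":2.0,"ty":-1.0,"tz":0,"wx":0,"wy":0,"wz":-0.8,"hand":0.1},
    {"tx":2.1,"ty":-0.8,"tz":0,"wx":0,"wy":0,"wz":-0.8,"hand":0.1},
    {"tx":2.1,"ty":-0.7,"tz":0,"wx":0,"wy":0,"wz":-0.7,"hand":0.1}
  ]
}}

```text
clock: 7.02
position: [0.5495, -0.0141, 0.1839]
ee_rot: [-2.618, -1.735, 0.004]
force: [0.6, 0.2, -2.9]
width: 0.271
```

>>> {"fn": "step_arm", "kwargs": {
  "plan": [
    {"tx":2.2,"ty":-0.5,"tz":0,"wx":0,"wy":0,"wz":-0.7,"hand":0.1},
    {"tx":2.2,"ty":-0.3,"tz":0,"wx":0,"wy":0,"wz":-0.7,"hand":0.1},
    {"tx":2.2,"ty":-0.2,"tz":0,"wx":0,"wy":0,"wz":-0.7,"hand":0.1},
    {"tx":2.0,"ty":0,"tz":0,"wx":0,"wy":0,"wz":-0.7,"hand":0.1},
    {"tx":0,"ty":0,"tz":0,"wx":0,"wy":0.3,"wz":0,"hand":0.1},
    {"tx":0,"ty":0,"tz":0,"wx":0,"wy":0.4,"wz":0,"hand":0.1},
    {"tx":0,"ty":0,"tz":0,"wx":0,"wy":0,"wz":0,"hand":0.1},
    {"tx":0,"ty":0,"tz":0,"wx":0,"wy":0,"wz":0,"hand":0.1},
    {"tx":0,"ty":0,"tz":0,"wx":0,"wy":0,"wz":0,"hand":0.1},
    {"tx":0,"ty":0,"tz":0,"wx":0,"wy":0,"wz":0,"hand":0.1}
  ]
}}

```text
clock: 7.85
position: [0.566, 0.0704, 0.1852]
ee_rot: [-2.304, -2.061, -0.083]
force: [0.3, -0.4, -1.8]
width: 0.274
```

```bash
python3 - <<'E'
from h import *
save('wrist','w6'); save('side','s6')
t=Rn.from_rotvec(np.array([np.cos(np.radians(-6.1)),np.sin(np.radians(-6.1)),0])*0.075).as_matrix()
togo([.568,.071,.125],-6.1,t)
E
```

```text
clock 7.95 pos [0.566  0.0705 0.1853] F [ 1.1  -0.09 -1.89] w 0.277 tooly -6.36
shift cm (tool) [-0.36  0.19  6.02] turn units [ 0.    0.02 -0.04]
```

View pics/w6.png

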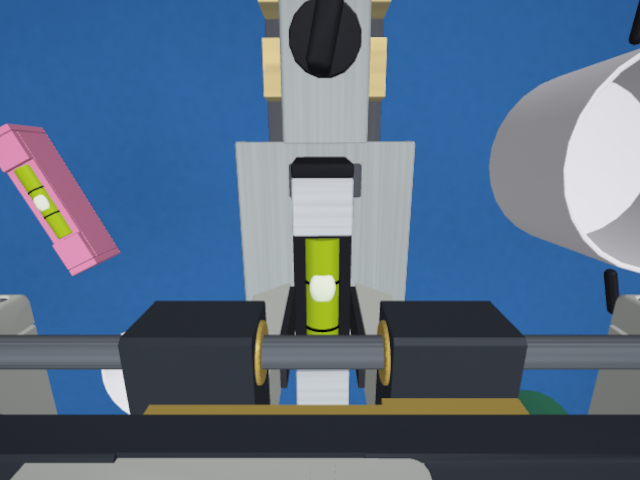

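View pics/s6.png

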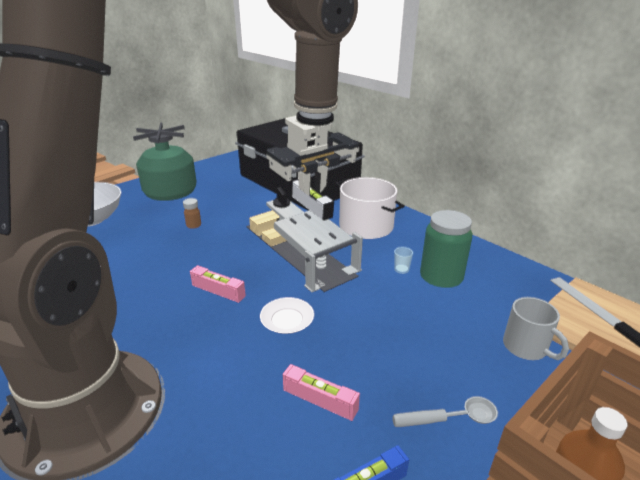

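The level hangs over the lane. The guides show at about (292,180) and (358,180), with the lane centre roughly 2 mm to +y of the tool, as computed. Descending.

>>> {"fn": "step_arm", "kwargs": {
  "plan": [
    {"tx":-0.1,"ty":0.1,"tz":0.6,"wx":0,"wy":0,"wz":0,"hand":0.1},
    {"tx":-0.1,"ty":0.1,"tz":1.0,"wx":0,"wy":0,"wz":0,"hand":0.1},
    {"tx":-0.1,"ty":0,"tz":1.0,"wx":0,"wy":0,"wz":0,"hand":0.1},
    {"tx":0,"ty":0,"tz":1.0,"wx":0,"wy":0,"wz":0,"hand":0.1},
    {"tx":0,"ty":0,"tz":0.8,"wx":0,"wy":0,"wz":0,"hand":0.1},
    {"tx":0,"ty":0,"tz":0.5,"wx":0,"wy":0,"wz":0,"hand":0.1},
    {"tx":0,"ty":0,"tz":0.3,"wx":0,"wy":0,"wz":0,"hand":0.1},
    {"tx":0,"ty":0,"tz":0,"wx":0,"wy":0,"wz":0,"hand":0.1},
    {"tx":0,"ty":0,"tz":0,"wx":0,"wy":0,"wz":0,"hand":0.1},
    {"tx":0,"ty":0,"tz":0,"wx":0,"wy":0,"wz":0,"hand":0.1}
  ]
}}

```text
clock: 8.78
position: [0.5685, 0.0705, 0.1338]
ee_rot: [-2.305, -2.061, -0.086]
force: [0.4, 0.7, -2.5]
width: 0.274
```

```bash
python3 - <<'E'
from h import *
save('wrist','w7')
t=Rn.from_rotvec(np.array([np.cos(np.radians(-6.1)),np.sin(np.radians(-6.1)),0])*0.075).as_matrix()
togo([.568,.071,.125],-6.1,t)
E
```

```text
clock 8.8333 pos [0.5685 0.0705 0.1338] F [-0.05 -0.11 -2.33] w 0.274 tooly -6.41
shift cm (tool) [-0.02 -0.06  0.89] turn units [ 0.01  0.01 -0.05]
```

View pics/w7.png

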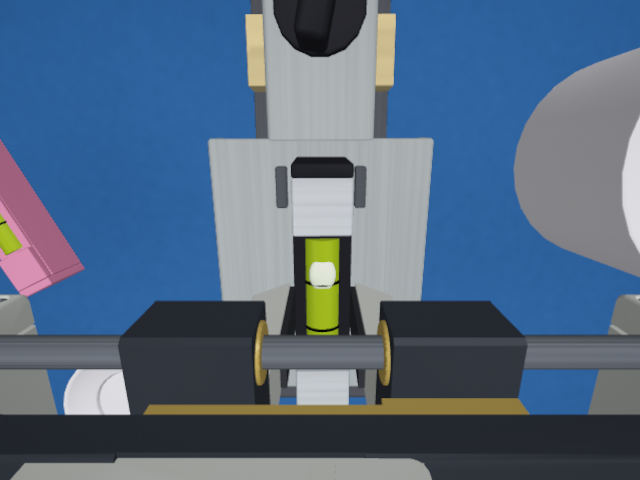

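The level is centred between the front guides (282 and 360, level 292–353). Now the last millimetres, slowly.

>>> {"fn": "step_arm", "kwargs": {
  "plan": [
    {"tx":0,"ty":0,"tz":0.2,"wx":0,"wy":0,"wz":0,"hand":0.1},
    {"tx":0,"ty":0,"tz":0.2,"wx":0,"wy":0,"wz":0,"hand":0.1},
    {"tx":0,"ty":0,"tz":0.2,"wx":0,"wy":0,"wz":0,"hand":0.1},
    {"tx":0,"ty":0,"tz":0.1,"wx":0,"wy":0,"wz":0,"hand":0.1},
    {"tx":0,"ty":0,"tz":0,"wx":0,"wy":0,"wz":0,"hand":0.1},
    {"tx":0,"ty":0,"tz":0,"wx":0,"wy":0,"wz":0,"hand":0.1},
    {"tx":0,"ty":0,"tz":0,"wx":0,"wy":0,"wz":0,"hand":0.1},
    {"tx":0,"ty":0,"tz":0,"wx":0,"wy":0,"wz":0,"hand":0.1},
    {"tx":0,"ty":0,"tz":0,"wx":0,"wy":0,"wz":0,"hand":0.1},
    {"tx":0,"ty":0,"tz":0,"wx":0,"wy":0,"wz":0,"hand":0.1}
  ]
}}

```text
clock: 9.67
position: [0.5682, 0.0711, 0.1264]
ee_rot: [-2.305, -2.061, -0.085]
force: [0.5, 0.7, -3.0]
width: 0.274
```

>>> {"fn": "step_arm", "kwargs": {
  "plan": [
    {"tx":0,"ty":0,"tz":0.1,"wx":0,"wy":0,"wz":0,"hand":0.1},
    {"tx":0,"ty":0,"tz":0.1,"wx":0,"wy":0,"wz":0,"hand":0.1},
    {"tx":0,"ty":0,"tz":0,"wx":0,"wy":0,"wz":0,"hand":0.1},
    {"tx":0,"ty":0,"tz":0,"wx":0,"wy":0,"wz":0,"hand":0.1},
    {"tx":0,"ty":0,"tz":0,"wx":0,"wy":0,"wz":0,"hand":0.1},
    {"tx":0,"ty":0,"tz":0,"wx":0,"wy":0,"wz":0,"hand":0.1},
    {"tx":0,"ty":0,"tz":0,"wx":0,"wy":0,"wz":0,"hand":0.1},
    {"tx":0,"ty":0,"tz":0,"wx":0,"wy":0,"wz":0,"hand":0.1},
    {"tx":0,"ty":0,"tz":0,"wx":0,"wy":0,"wz":0,"hand":0.1},
    {"tx":0,"ty":0,"tz":0,"wx":0,"wy":0,"wz":0,"hand":0.1}
  ]
}}

```text
clock: 10.5
position: [0.5684, 0.0713, 0.1249]
ee_rot: [-2.305, -2.06, -0.086]
force: [-1.6, 0.3, 5.5]
width: 0.273
```

```bash
python3 - <<'E'
from h import *
for i in range(1): print(arm.observe()['force'],arm.observe()['position'])
save('wrist','w8'); print(arm.observe()['force'])
E
```

```text
[-1.58141206  0.34924137  5.52574632] [0.5683569  0.07128756 0.12494466]
[-1.72933413  0.14866479  4.58917456]
```

View pics/w8.png

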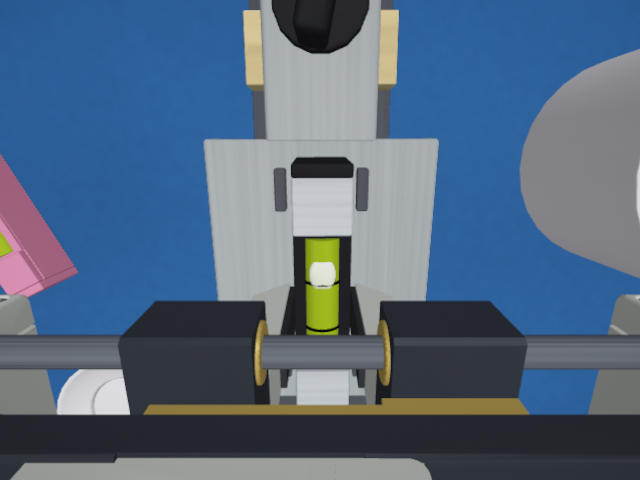

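The shelf is carrying the push: force +5 N plus the level's weight. I'll press a little more, ease the grip so the level can settle flat, then press again.

>>> {"fn": "step_arm", "kwargs": {
  "plan": [
    {"tx":0,"ty":0,"tz":0,"wx":0,"wy":0,"wz":0,"hand":0.1},
    {"tx":0,"ty":0,"tz":0,"wx":0,"wy":0,"wz":0,"hand":0.1},
    {"tx":0,"ty":0,"tz":0,"wx":0,"wy":0,"wz":0,"hand":0.1},
    {"tx":0,"ty":0,"tz":0.1,"wx":0,"wy":0,"wz":0,"hand":0.1},
    {"tx":0,"ty":0,"tz":0,"wx":0,"wy":0,"wz":0,"hand":0.1},
    {"tx":0,"ty":0,"tz":0,"wx":0,"wy":0,"wz":0,"hand":0.1},
    {"tx":0,"ty":0,"tz":0,"wx":0,"wy":0,"wz":0,"hand":0.1},
    {"tx":0,"ty":0,"tz":0,"wx":0,"wy":0,"wz":0,"hand":0.1},
    {"tx":0,"ty":0,"tz":0,"wx":0,"wy":0,"wz":0,"hand":0.1},
    {"tx":0,"ty":0,"tz":0,"wx":0,"wy":0,"wz":0,"hand":0.1}
  ],
  "force": 8
}}

```text
clock: 11.38
position: [0.5684, 0.0717, 0.1241]
ee_rot: [-2.304, -2.061, -0.086]
force: [-2.8, 0.7, 7.3]
width: 0.28
```

```bash
python3 - <<'E'
from h import *
o,p,R=state(); print(o['clock'],o['force'],p,R[:,2], o['width'])
save('side','s9'); save('top','t9')
im=np.load('pics/s9.npz')['im']; cv2.imwrite('pics/s9c.png',cv2.resize(im[170:300,240:390],None,fx=5,fy=4.5,interpolation=cv2.INTER_CUBIC)[:,:,::-1])
E
```

```text
11.3833 [-2.8378603   0.70819442  7.28143096] [0.56843887 0.07170677 0.12413019] [ 0.00883818  0.07367131 -0.99724341] 0.2798648983841366
```

View pics/s9c.png

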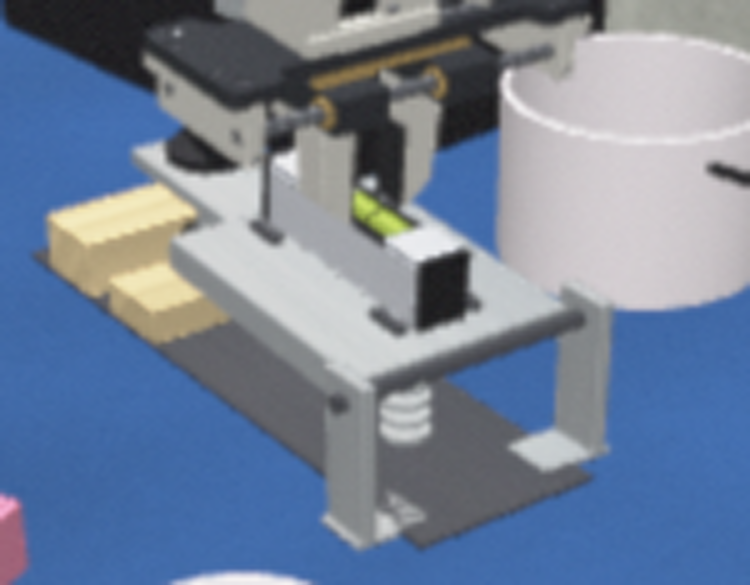

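The level sits flat in the lane. Now release it, lift, and look.

>>> {"fn": "step_arm", "kwargs": {
  "plan": [
    {"tx":0,"ty":0,"tz":0,"wx":0,"wy":0,"wz":0,"hand":0.4},
    {"tx":0,"ty":0,"tz":-0.1,"wx":0,"wy":0,"wz":0,"hand":0.5},
    {"tx":0,"ty":0,"tz":0,"wx":0,"wy":0,"wz":0,"hand":0.5},
    {"tx":0,"ty":0,"tz":0,"wx":0,"wy":0,"wz":0,"hand":0.5},
    {"tx":0,"ty":0,"tz":-1,"wx":0,"wy":0,"wz":0,"hand":0.5},
    {"tx":0,"ty":0,"tz":-2,"wx":0,"wy":0,"wz":0,"hand":0.5},
    {"tx":0,"ty":0,"tz":-3,"wx":0,"wy":0,"wz":0,"hand":0.6},
    {"tx":0,"ty":0,"tz":-3,"wx":0,"wy":0,"wz":0,"hand":1},
    {"tx":0,"ty":0,"tz":-2,"wx":0,"wy":-0.3,"wz":0,"hand":1},
    {"tx":0,"ty":0,"tz":-1,"wx":0,"wy":-0.4,"wz":0,"hand":1}
  ]
}}

```text
clock: 12.32
position: [0.5687, 0.0607, 0.2483]
ee_rot: [2.343, 2.087, 0.005]
force: [0.2, -0.4, -0.6]
width: 0.74
```

```bash
python3 - <<'E'
from h import *
print(arm.observe()['joints'])
save('wrist','w10'); togo([.582,.203,.25],162.4); rows([.582,.203,.25],172,28)
E
```

```text
[-0.54764852  0.33793897  0.469131    1.70326333 -0.16496874  1.13486343
 -0.14769807]
clock 12.3667 pos [0.5692 0.0636 0.2486] F [1.55 3.29 1.34] w 0.781 tooly -6.38
shift cm (tool) [14.   -0.27 -0.16] turn units [-2.000e-02  8.000e-02 -2.813e+01]
12.3667 [0.56919532 0.06359472 0.24863799]
[ 0.5  -0.01 -0.01] [-0.    0.   -1.06]
[ 0.5   0.05 -0.01] [-0.    0.   -1.06]
[ 0.49  0.1  -0.01] [-0.    0.   -1.06]
[ 0.48  0.15 -0.01] [-0.    0.   -1.06]
[ 0.46  0.21 -0.01] [-0.    0.   -1.06]
[ 0.43  0.26 -0.01] [-0.    0.   -1.06]
[ 0.4  0.3 -0. ] [-0.    0.   -1.06]
[ 0.36  0.34 -0.  ] [-0.    0.   -1.06]
[ 0.32  0.38 -0.  ] [-0.    0.   -1.06]
[ 0.28  0.42 -0.  ] [-0.    0.   -1.06]
[ 0.23  0.44 -0.  ] [-0.    0.   -1.06]
[ 0.18  0.47 -0.  ] [-0.    0.   -1.06]
[ 0.13  0.48 -0.  ] [-0.    0.   -1.06]
[ 0.07  0.49 -0.  ] [-0.    0.   -1.06]
[ 0.02  0.5  -0.  ] [-0.    0.   -1.06]
[-0.04  0.5  -0.  ] [-0.    0.   -1.06]
[-0.09  0.49 -0.  ] [-0.    0.   -1.06]
[-0.15  0.48 -0.  ] [-0.    0.   -1.06]
[-0.2   0.46 -0.  ] [-0.    0.   -1.06]
[-0.25  0.43 -0.  ] [-0.    0.   -1.06]
[-0.3  0.4 -0. ] [-0.    0.   -1.06]
[-0.34  0.37 -0.  ] [-0.    0.   -1.06]
[-0.38  0.33 -0.  ] [-0.    0.   -1.06]
[-0.41  0.28 -0.  ] [-0.    0.   -1.06]
[-0.44  0.24 -0.  ] [-0.    0.   -1.06]
[-0.46  0.19 -0.  ] [-0.    0.   -1.06]
[-0.48  0.13 -0.  ] [-0.    0.   -1.06]
[-0.49  0.08 -0.  ] [-0.    0.   -1.06]
```

View pics/w10.png

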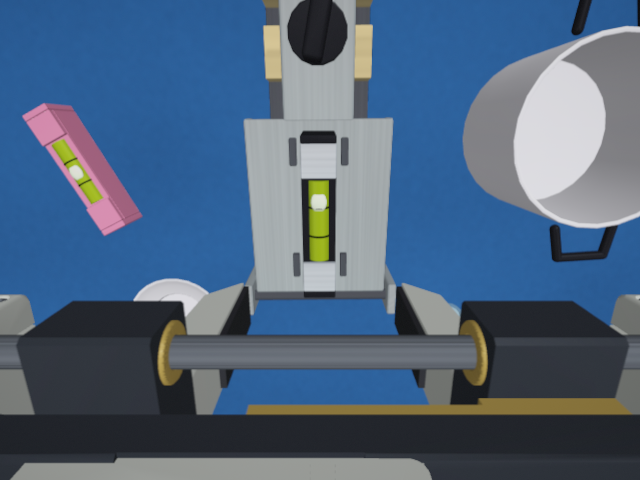

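The level lies in its seat (319,215) between all four guides, with the bubble at the knob (high) end as expected. Now I turn the hand half round over the knob so the wrist camera faces the level.

>>> {"fn": "step_arm", "kwargs": {
  "plan": [
    {"tx":0.5,"ty":0,"tz":0,"wx":0,"wy":0,"wz":-1,"hand":1},
    {"tx":0.5,"ty":0,"tz":0,"wx":0,"wy":0,"wz":-1,"hand":1},
    {"tx":0.5,"ty":0.1,"tz":0,"wx":0,"wy":0,"wz":-1,"hand":1},
    {"tx":0.5,"ty":0.1,"tz":0,"wx":0,"wy":0,"wz":-1,"hand":1},
    {"tx":0.5,"ty":0.2,"tz":0,"wx":0,"wy":0,"wz":-1,"hand":1},
    {"tx":0.4,"ty":0.3,"tz":0,"wx":0,"wy":0,"wz":-1,"hand":1},
    {"tx":0.4,"ty":0.3,"tz":0,"wx":0,"wy":0,"wz":-1,"hand":1},
    {"tx":0.4,"ty":0.3,"tz":0,"wx":0,"wy":0,"wz":-1,"hand":1},
    {"tx":0.3,"ty":0.4,"tz":0,"wx":0,"wy":0,"wz":-1,"hand":1},
    {"tx":0.3,"ty":0.4,"tz":0,"wx":0,"wy":0,"wz":-1,"hand":1}
  ]
}}

```text
clock: 13.2
position: [0.5719, 0.1131, 0.2438]
ee_rot: [-0.973, -2.986, -0.001]
force: [0.2, -0.0, -0.7]
width: 0.998
```

```bash
python3 - <<'E'
from h import *
print(arm.observe()['joints'],arm.observe()['dq'])
togo([.582,.203,.25],162.4)
E
```

```text
[-0.45383575  0.35024269  0.22836554  1.66368864 -0.08645336  1.13791325
  0.73805996] [ 0.11002438  0.02000525 -0.27779607 -0.06057931  0.09596698  0.01284011
  1.05349223]
clock 13.2 pos [0.5719 0.1131 0.2438] F [ 0.15 -0.03 -0.73] w 0.998 tooly 53.89
shift cm (tool) [ 4.48  7.86 -0.61] turn units [ 1.000e-02 -0.000e+00 -1.808e+01]
```

>>> {"fn": "step_arm", "kwargs": {
  "plan": [
    {"tx":0.2,"ty":0.4,"tz":0,"wx":0,"wy":0,"wz":-1,"hand":1},
    {"tx":0.2,"ty":0.5,"tz":0,"wx":0,"wy":0,"wz":-1,"hand":1},
    {"tx":0.1,"ty":0.5,"tz":-0.1,"wx":0,"wy":0,"wz":-1,"hand":1},
    {"tx":0.1,"ty":0.5,"tz":-0.1,"wx":0,"wy":0,"wz":-1,"hand":1},
    {"tx":0,"ty":0.5,"tz":-0.1,"wx":0,"wy":0,"wz":-1,"hand":1},
    {"tx":0,"ty":0.5,"tz":-0.1,"wx":0,"wy":0,"wz":-1,"hand":1},
    {"tx":-0.1,"ty":0.5,"tz":-0.1,"wx":0,"wy":0,"wz":-1,"hand":1},
    {"tx":-0.1,"ty":0.5,"tz":0,"wx":0,"wy":0,"wz":-1,"hand":1},
    {"tx":-0.2,"ty":0.5,"tz":0,"wx":0,"wy":0,"wz":-1,"hand":1},
    {"tx":-0.2,"ty":0.4,"tz":0,"wx":0,"wy":0,"wz":-1,"hand":1}
  ]
}}

```text
clock: 14.03
position: [0.58, 0.1627, 0.2488]
ee_rot: [0.65, -3.073, -0.001]
force: [-0.4, 0.2, -0.9]
width: 0.996
```

```bash
python3 - <<'E'
from h import *
print(arm.observe()['joints'],arm.observe()['dq'])
rows([.582,.203,.25],162.4,8)
E
```

```text
[-3.62590201e-01  3.79758023e-01  1.39593316e-03  1.59338761e+00
 -1.48904221e-03  1.16896672e+00  1.62724966e+00] [ 0.11530399  0.04335341 -0.26805628 -0.07236382  0.10823155  0.02650422
  1.07472039]
14.0333 [0.58000868 0.16267652 0.24879939]
[-0.23  0.45 -0.01] [ 0.   -0.   -1.01]
[-0.27  0.42 -0.01] [ 0.   -0.   -1.01]
[-0.32  0.39 -0.01] [ 0.   -0.   -1.01]
[-0.36  0.36 -0.01] [ 0.   -0.   -1.01]
[-0.39  0.32 -0.01] [ 0.   -0.   -1.01]
[-0.42  0.27 -0.01] [ 0.   -0.   -1.01]
[-0.45  0.23 -0.01] [ 0.   -0.   -1.01]
[-0.47  0.18 -0.01] [ 0.   -0.   -1.01]
```

>>> {"fn": "step_arm", "kwargs": {
  "plan": [
    {"tx":-0.2,"ty":0.4,"tz":0,"wx":0,"wy":0,"wz":-1,"hand":1},
    {"tx":-0.3,"ty":0.4,"tz":0,"wx":0,"wy":0,"wz":-1,"hand":1},
    {"tx":-0.3,"ty":0.4,"tz":0,"wx":0,"wy":0,"wz":-1,"hand":1},
    {"tx":-0.4,"ty":0.3,"tz":0,"wx":0,"wy":0,"wz":-1,"hand":1},
    {"tx":-0.4,"ty":0.3,"tz":0,"wx":0,"wy":0,"wz":-1,"hand":1},
    {"tx":-0.4,"ty":0.3,"tz":0,"wx":0,"wy":0,"wz":-1,"hand":1},
    {"tx":-0.4,"ty":0.2,"tz":0,"wx":0,"wy":0,"wz":-1,"hand":1},
    {"tx":-0.4,"ty":0.1,"tz":0,"wx":0,"wy":0,"wz":-0.7,"hand":1},
    {"tx":0,"ty":0,"tz":0,"wx":0,"wy":0,"wz":0,"hand":1},
    {"tx":0,"ty":0,"tz":0,"wx":0,"wy":0,"wz":0,"hand":1}
  ]
}}

```text
clock: 14.87
position: [0.5835, 0.2001, 0.2488]
ee_rot: [1.794, -2.578, -0.001]
force: [-0.7, -0.9, -0.4]
width: 1.001
```

```bash
python3 - <<'E'
from h import *
print(arm.observe()['joints'])
save('wrist','w13'); save('top','t13'); togo([.5825,.203,.136],162.4)
im=np.load('pics/t13.npz')['im']; cv2.imwrite('pics/t13c.png',cv2.resize(im[180:290,190:340],None,fx=5,fy=5,interpolation=cv2.INTER_CUBIC)[:,:,::-1])
E
```

```text
[-0.29715283  0.41336699 -0.17246309  1.54507505  0.07366349  1.1901524
  2.30385763]
clock 14.9667 pos [0.5837 0.1997 0.2489] F [ 0.46  0.35 -0.06] w 0.998 tooly 159.63
shift cm (tool) [-0.27  0.22 11.29] turn units [ 0.   -0.   -0.46]
```

View pics/w13.png

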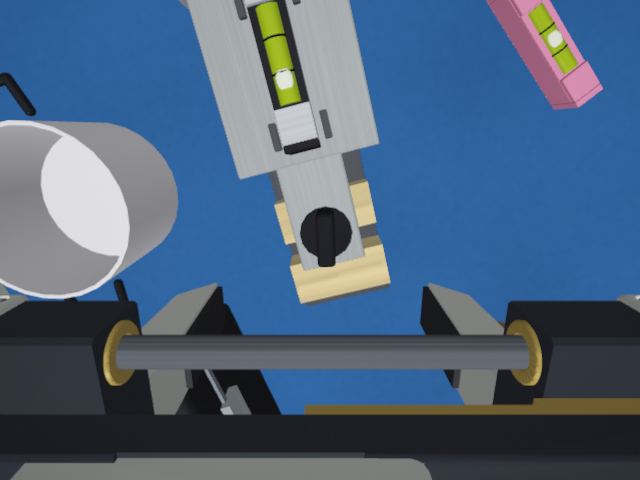

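View pics/t13c.png

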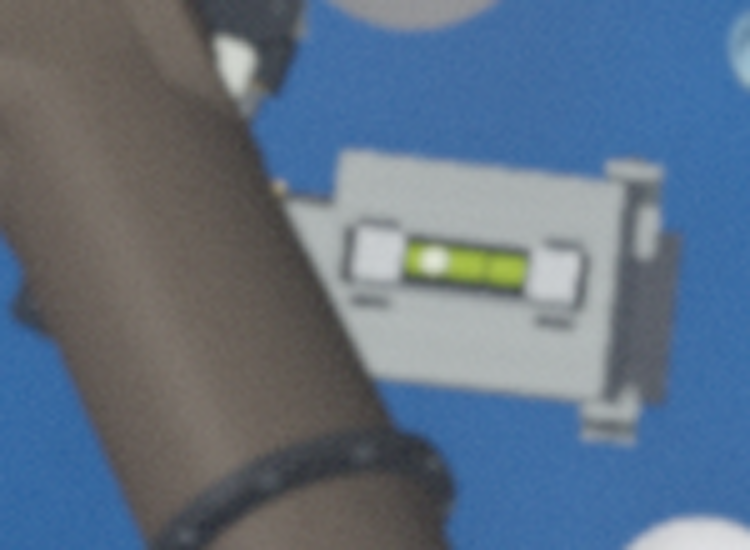

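The knob bar shows at (326,235), nearly in line with the tool, and the bubble shows at (285,78). I'll measure the knob again from here.

```bash
python3 - <<'E'
from h import *
z=dict(np.load('pics/w13.npz')); P=cloud(z)
R=P[195:275,295:360].reshape(-1,3); q=R[(R[:,2]>.133)&(R[:,2]<.15)]; print(len(q),q.mean(0)); print(cv2.minAreaRect((q[:,:2]*1000).astype(np.float32)))
print(np.percentile(q[:,2],[5,50,95]))
togo([.5825,.203,.136],162.4)
E
```

```text
979 [0.58208515 0.20193765 0.13959551]
((582.3714599609375, 202.76866149902344), (41.524192810058594, 13.957962989807129), 72.21453857421875)
[0.13702256 0.13973284 0.14165408]
clock 14.9667 pos [0.5837 0.1997 0.2489] F [ 0.46  0.35 -0.06] w 0.998 tooly 159.63
shift cm (tool) [-0.27  0.22 11.29] turn units [ 0.   -0.   -0.46]
```

>>> {"fn": "step_arm", "kwargs": {
  "plan": [
    {"tx":-0.1,"ty":0.1,"tz":1.5,"wx":0,"wy":0,"wz":-0.3,"hand":0.5},
    {"tx":-0.1,"ty":0.1,"tz":2.5,"wx":0,"wy":0,"wz":-0.2,"hand":0.5},
    {"tx":-0.1,"ty":0,"tz":2.5,"wx":0,"wy":0,"wz":0,"hand":0.5},
    {"tx":0,"ty":0,"tz":2.0,"wx":0,"wy":0,"wz":0,"hand":0.5},
    {"tx":0,"ty":0,"tz":1.2,"wx":0,"wy":0,"wz":0,"hand":0.5},
    {"tx":0,"ty":0,"tz":0.8,"wx":0,"wy":0,"wz":0,"hand":0.5},
    {"tx":0,"ty":0,"tz":0.5,"wx":0,"wy":0,"wz":0,"hand":0.5},
    {"tx":0,"ty":0,"tz":0.3,"wx":0,"wy":0,"wz":0,"hand":0.5},
    {"tx":0,"ty":0,"tz":0,"wx":0,"wy":0,"wz":0,"hand":0.5},
    {"tx":0,"ty":0,"tz":0,"wx":0,"wy":0,"wz":0,"hand":0.5}
  ]
}}

```text
clock: 15.8
position: [0.5833, 0.2039, 0.1369]
ee_rot: [-1.863, 2.528, -0.0]
force: [0.9, -0.0, 0.3]
width: 0.502
```

```bash
python3 - <<'E'
from h import *
save('wrist','w14'); togo([.5823,.2033,.135],162.2)
E
```

```text
clock 15.85 pos [0.5834 0.204  0.137 ] F [0.41 0.06 1.24] w 0.498 tooly 162.79
shift cm (tool) [0.1  0.08 0.2 ] turn units [-0.01  0.01  0.1 ]
```

View pics/w14.png

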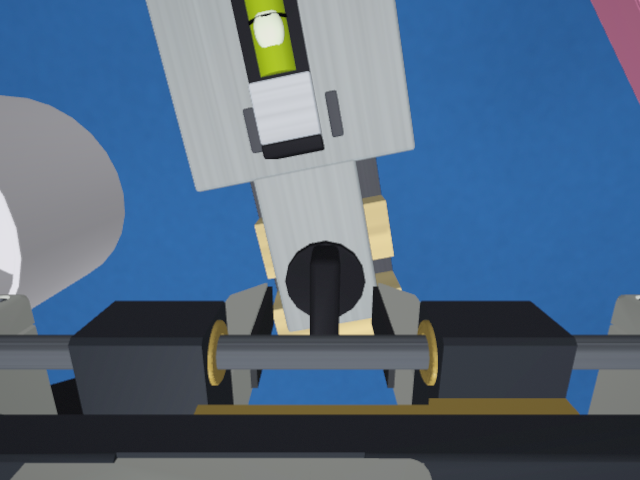

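The jaws straddle the bar (325,290), centred. Gripping.

>>> {"fn": "step_arm", "kwargs": {
  "plan": [
    {"tx":0.1,"ty":0.1,"tz":0.1,"wx":0,"wy":0,"wz":0.1,"hand":0.3},
    {"tx":0,"ty":0,"tz":0.1,"wx":0,"wy":0,"wz":0,"hand":0},
    {"tx":0,"ty":0,"tz":0,"wx":0,"wy":0,"wz":0,"hand":0},
    {"tx":0,"ty":0,"tz":0,"wx":0,"wy":0,"wz":0,"hand":0},
    {"tx":0,"ty":0,"tz":0,"wx":0,"wy":0,"wz":0,"hand":0},
    {"tx":0,"ty":0,"tz":0,"wx":0,"wy":0,"wz":0,"hand":0},
    {"tx":0,"ty":0,"tz":0,"wx":0,"wy":0,"wz":0,"hand":0},
    {"tx":0,"ty":0,"tz":0,"wx":0,"wy":0,"wz":0,"hand":0},
    {"tx":0,"ty":0,"tz":0,"wx":0,"wy":0,"wz":0,"hand":0},
    {"tx":0,"ty":0,"tz":0,"wx":0,"wy":0,"wz":0,"hand":0}
  ],
  "force": 45
}}

```text
clock: 16.68
position: [0.582, 0.203, 0.1342]
ee_rot: [-1.85, 2.538, -0.001]
force: [2.2, -0.8, -0.6]
width: 0.132
```

Gripped. Now press down along the hinge arc.

>>> {"fn": "step_arm", "kwargs": {
  "plan": [
    {"tx":0,"ty":0,"tz":0.2,"wx":0,"wy":0,"wz":0,"hand":0},
    {"tx":-0.1,"ty":0,"tz":0.3,"wx":0,"wy":0,"wz":0,"hand":0},
    {"tx":0,"ty":0,"tz":0.3,"wx":0,"wy":0,"wz":0,"hand":0},
    {"tx":-0.1,"ty":0,"tz":0.3,"wx":0,"wy":0,"wz":0,"hand":0},
    {"tx":0,"ty":0,"tz":0.3,"wx":0,"wy":0,"wz":0,"hand":0},
    {"tx":-0.1,"ty":0,"tz":0.2,"wx":0,"wy":0,"wz":0,"hand":0},
    {"tx":0,"ty":0,"tz":0.2,"wx":0,"wy":0,"wz":0,"hand":0},
    {"tx":0,"ty":0,"tz":0,"wx":0,"wy":0,"wz":0,"hand":0},
    {"tx":0,"ty":0,"tz":0,"wx":0,"wy":0,"wz":0,"hand":0},
    {"tx":0,"ty":0,"tz":0,"wx":0,"wy":0,"wz":0,"hand":0}
  ]
}}

```text
clock: 17.52
position: [0.5825, 0.2068, 0.1162]
ee_rot: [-1.851, 2.537, 0.001]
force: [0.8, 1.4, 7.0]
width: 0.133
```

```bash
python3 - <<'E'
from h import *
o=arm.observe(); print(o['force'],o['ft_torque'],o['position'])
save('top','t15'); save('wrist','w15')
im=np.load('pics/t15.npz')['im']; cv2.imwrite('pics/t15c.png',cv2.resize(im[180:290,190:340],None,fx=5,fy=5,interpolation=cv2.INTER_CUBIC)[:,:,::-1])
E
```

```text
[0.75373961 1.38613335 7.02052234] [0.23892709 0.00574552 0.00137235] [0.58252822 0.20678413 0.11624238]
```

View pics/t15c.png

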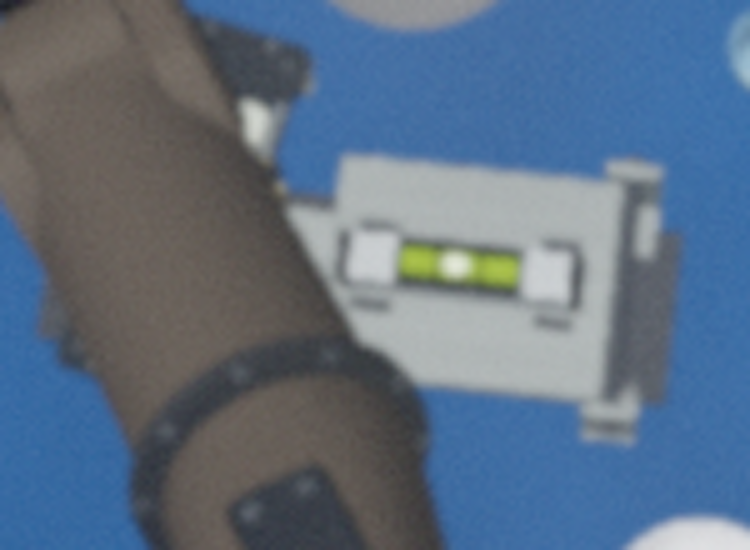

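View pics/w15.png

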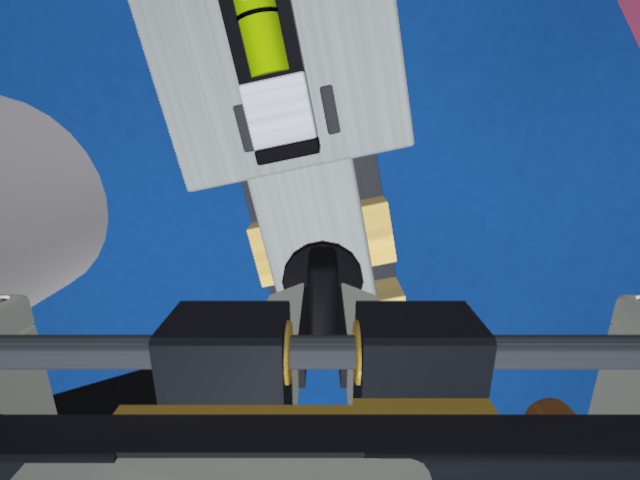

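At this height the bubble is almost central, with only the spring force (7 N) on the knob. I'll push on until the foot meets the packing.

>>> {"fn": "step_arm", "kwargs": {
  "plan": [
    {"tx":0,"ty":0,"tz":0.2,"wx":0,"wy":0,"wz":0,"hand":0},
    {"tx":-0.1,"ty":0,"tz":0.1,"wx":0,"wy":0,"wz":0,"hand":0},
    {"tx":0,"ty":0,"tz":0.1,"wx":0,"wy":0,"wz":0,"hand":0},
    {"tx":0,"ty":0,"tz":0.1,"wx":0,"wy":0,"wz":0,"hand":0},
    {"tx":0,"ty":0,"tz":0,"wx":0,"wy":0,"wz":0,"hand":0},
    {"tx":0,"ty":0,"tz":0,"wx":0,"wy":0,"wz":0,"hand":0},
    {"tx":0,"ty":0,"tz":0,"wx":0,"wy":0,"wz":0,"hand":0},
    {"tx":0,"ty":0,"tz":0,"wx":0,"wy":0,"wz":0,"hand":0},
    {"tx":0,"ty":0,"tz":0,"wx":0,"wy":0,"wz":0,"hand":0},
    {"tx":0,"ty":0,"tz":0,"wx":0,"wy":0,"wz":0,"hand":0}
  ]
}}

```text
clock: 18.45
position: [0.5828, 0.2075, 0.1125]
ee_rot: [-1.851, 2.537, 0.0]
force: [-4.2, -0.6, 17.8]
width: 0.136
```

The foot is on the packing: 17.8 N against a 7 N spring. Checking bubble and slope now.

```bash
cat > meas.py <<'E'
import sys
from h import *
tag=sys.argv[1]
o=arm.observe(); print(o['clock'],o['force'].round(1),o['ft_torque'].round(2),o['position'].round(4),o['width'],o['joints'][6])
save('top','t'+tag); save('side','s'+tag); save('wrist','w'+tag)
im=np.load(f'pics/t{tag}.npz')['im']; a=cv2.resize(im[215:260,250:330],None,fx=9,fy=9,interpolation=cv2.INTER_CUBIC)[:,:,::-1]
cv2.imwrite(f'pics/t{tag}c.png',a)
ims=np.load(f'pics/s{tag}.npz')['im']; cv2.imwrite(f'pics/s{tag}c.png',cv2.resize(ims[185:265,270:370],None,fx=7,fy=7,interpolation=cv2.INTER_CUBIC)[:,:,::-1])
# slope from wrist depth: shelf points, in shelf frame
z=dict(np.load(f'pics/w{tag}.npz')); P=cloud(z).reshape(-1,3); e=np.array([np.cos(np.radians(83.9)),np.sin(np.radians(83.9))]); nrm=np.array([-e[1],e[0]])
def fit(P,lab):
    r=P[:,:2]-np.array([.568,.072]); x=r@e; y=r@nrm
    m=(x>-70)&(abs(x)<.066)&(abs(y)>.026)&(abs(y)<.055)&(P[:,2]>.06)&(P[:,2]<.12)
    x,y,zz=x[m],y[m],P[m,2]
    for _ in range(4):
        A=np.c_[x,y,np.ones(len(x))]; f=np.linalg.lstsq(A,zz,rcond=None)[0]; rr=zz-A@f; k=abs(rr)<max(2.5*rr.std(),.0005); x,y,zz=x[k],y[k],zz[k]
    print(lab,'slope,roll,z0',f.round(4),len(x))
fit(P,'wrist'); zt=dict(np.load(f'pics/t{tag}.npz')); fit(cloud(zt).reshape(-1,3),'top'); zt=dict(np.load(f'pics/s{tag}.npz')); fit(cloud(zt).reshape(-1,3),'side')
# bubble in top: ends of vial green and white centroid
def bub(im,box,lab):
    u0,u1,v0,v1=box; c=im[v0:v1,u0:u1].astype(float); hsv=cv2.cvtColor(im[v0:v1,u0:u1],cv2.COLOR_RGB2HSV)
    g=((hsv[...,0]>28)&(hsv[...,0]<50)&(hsv[...,1]>130)).astype(np.uint8)
    ys,xs=np.nonzero(g); print(lab,'green n',len(xs), 'mean',xs.mean()+u0,ys.mean()+v0)
    hull=cv2.convexHull(np.c_[xs,ys].astype(np.int32)); mk=np.zeros_like(g); cv2.fillConvexPoly(mk,hull,1); ax=np.linalg.eigh(np.cov(np.c_[xs,ys].T))[1][:,1]; ax*=np.sign(ax[0])*-1 if abs(ax[0])>abs(ax[1]) else 1
    Y,X=np.nonzero(mk); s=(np.c_[X,Y]@ax); mid=(s.min()+s.max())/2; L=s.max()-s.min()
    w=np.clip(c.min(2)[Y,X]-60,0,None)  # whiteness
    print(lab,'axis',ax.round(2),'bubble offset mm',((w*s).sum()/w.sum()-mid)*64/L, 'len px',L)
try: bub(im,(255,320,220,255),'top')
except Exception as ex: print(ex)
E
python3 meas.py 16
```

```text
18.45 [-4.2 -0.6 17.8] [-0.39  0.92 -0.04] [0.5828 0.2075 0.1125] 0.13583172640522367 2.302291103257723
wrist slope,roll,z0 [-0.0223  0.0004  0.0827] 18308
top slope,roll,z0 [-0.0292  0.0013  0.0814] 930
side slope,roll,z0 [-0.0236  0.0012  0.082 ] 471
top green n 73 mean 279.6986301369863 232.67123287671234
top axis [-0.99 -0.11] bubble offset mm -5.776980039125719 len px 22.30612429599206
```

View pics/t16c.png

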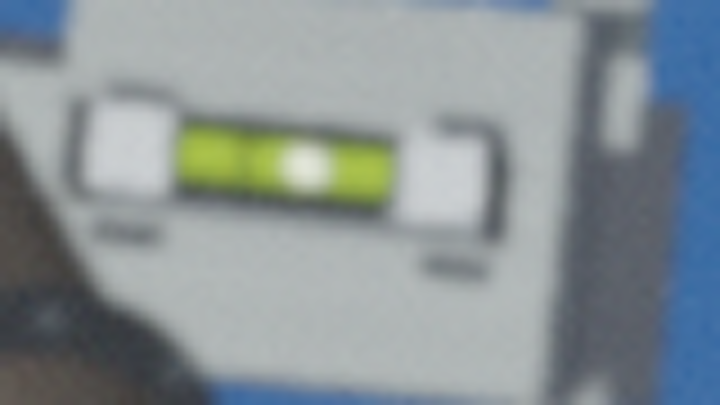

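View pics/s16c.png

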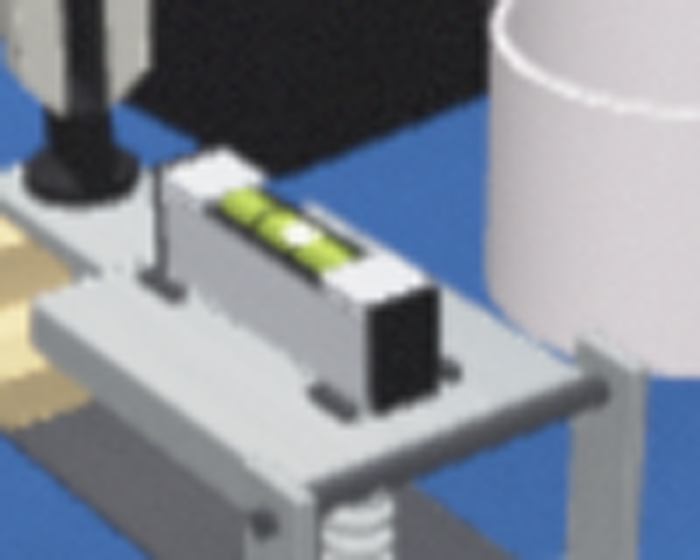

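Slope by depth is -0.022 to -0.029, and the bubble sits about 6–7 mm toward the hinge. That calls for roughly 0.65 rad clockwise, about 38°, with the tool rising about 5 mm. I'll turn 5 units first.

>>> {"fn": "step_arm", "kwargs": {
  "plan": [
    {"tx":0,"ty":0,"tz":0,"wx":0,"wy":0,"wz":0.5,"hand":0},
    {"tx":0,"ty":0,"tz":-0.1,"wx":0,"wy":0,"wz":0.8,"hand":0},
    {"tx":0,"ty":0,"tz":-0.1,"wx":0,"wy":0,"wz":0.8,"hand":0},
    {"tx":0,"ty":0,"tz":-0.1,"wx":0,"wy":0,"wz":0.8,"hand":0},
    {"tx":0,"ty":0,"tz":0,"wx":0,"wy":0,"wz":0.8,"hand":0},
    {"tx":0,"ty":0,"tz":-0.1,"wx":0,"wy":0,"wz":0.8,"hand":0},
    {"tx":0,"ty":0,"tz":0,"wx":0,"wy":0,"wz":0.5,"hand":0},
    {"tx":0,"ty":0,"tz":0,"wx":0,"wy":0,"wz":0,"hand":0},
    {"tx":0,"ty":0,"tz":0,"wx":0,"wy":0,"wz":0,"hand":0},
    {"tx":0,"ty":0,"tz":0,"wx":0,"wy":0,"wz":0,"hand":0}
  ]
}}

```text
clock: 19.43
position: [0.5825, 0.207, 0.1162]
ee_rot: [1.132, -2.931, 0.0]
force: [-3.7, -2.1, 18.5]
width: 0.136
```

```bash
python3 meas.py 17; python3 -c "
from h import *
togo([0.5828,0.2075,0.117],124)"
```

```text
19.4333 [-3.7 -2.1 18.5] [-0.55  1.11  0.19] [0.5825 0.207  0.1162] 0.136078374437717 1.8566359957846301
wrist slope,roll,z0 [-0.0057  0.0004  0.0841] 22143
top slope,roll,z0 [-0.0084 -0.0043  0.0825] 1005
side slope,roll,z0 [-0.0063  0.0038  0.0833] 489
top green n 70 mean 280.8 232.7
top axis [-0.99 -0.11] bubble offset mm -1.9987727658822154 len px 21.431601519604882
clock 19.5833 pos [0.5825 0.207  0.1162] F [-3.68 -1.15 16.65] w 0.136 tooly 132.22
shift cm (tool) [-0.06  0.01 -0.08] turn units [0.   0.   1.37]
```

View pics/w17.png

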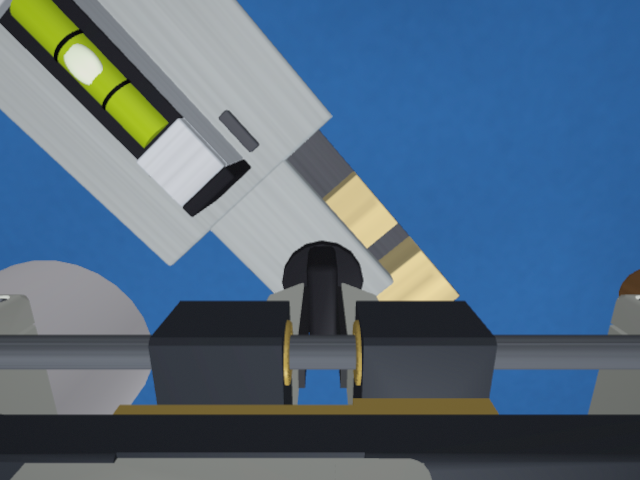

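View pics/t17c.png

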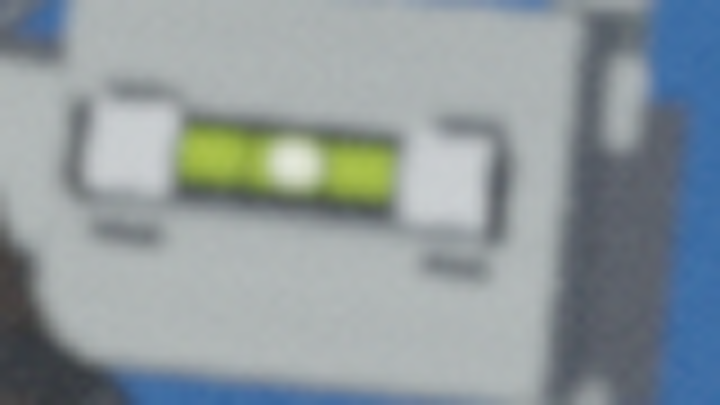

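The wrist now sees both lines, at (68,46) and (118,95), with the bubble at (83,63), still toward the hinge side. Depth slope is about -0.006. A little more clockwise, then let it settle.

>>> {"fn": "step_arm", "kwargs": {
  "plan": [
    {"tx":0,"ty":0,"tz":-0.1,"wx":0,"wy":0,"wz":0.8,"hand":0},
    {"tx":0,"ty":0,"tz":0,"wx":0,"wy":0,"wz":0.7,"hand":0},
    {"tx":0,"ty":0,"tz":0,"wx":0,"wy":0,"wz":0,"hand":0},
    {"tx":0,"ty":0,"tz":0,"wx":0,"wy":0,"wz":0,"hand":0},
    {"tx":0,"ty":0,"tz":0,"wx":0,"wy":0,"wz":0,"hand":0},
    {"tx":0,"ty":0,"tz":0,"wx":0,"wy":0,"wz":0,"hand":0},
    {"tx":0,"ty":0,"tz":0,"wx":0,"wy":0,"wz":0,"hand":0},
    {"tx":0,"ty":0,"tz":0,"wx":0,"wy":0,"wz":0,"hand":0},
    {"tx":0,"ty":0,"tz":0,"wx":0,"wy":0,"wz":0,"hand":0},
    {"tx":0,"ty":0,"tz":0,"wx":0,"wy":0,"wz":0,"hand":0}
  ]
}}

```text
clock: 20.42
position: [0.5824, 0.2069, 0.1173]
ee_rot: [0.898, -3.01, -0.0]
force: [-4.6, -1.1, 18.4]
width: 0.137
```

>>> {"fn": "step_arm", "kwargs": {
  "plan": [
    {"tx":0,"ty":0,"tz":0,"wx":0,"wy":0,"wz":0,"hand":0},
    {"tx":0,"ty":0,"tz":0,"wx":0,"wy":0,"wz":0,"hand":0},
    {"tx":0,"ty":0,"tz":0,"wx":0,"wy":0,"wz":0,"hand":0},
    {"tx":0,"ty":0,"tz":0,"wx":0,"wy":0,"wz":0,"hand":0},
    {"tx":0,"ty":0,"tz":0,"wx":0,"wy":0,"wz":0,"hand":0},
    {"tx":0,"ty":0,"tz":0,"wx":0,"wy":0,"wz":0,"hand":0},
    {"tx":0,"ty":0,"tz":0,"wx":0,"wy":0,"wz":0,"hand":0},
    {"tx":0,"ty":0,"tz":0,"wx":0,"wy":0,"wz":0,"hand":0},
    {"tx":0,"ty":0,"tz":0,"wx":0,"wy":0,"wz":0,"hand":0},
    {"tx":0,"ty":0,"tz":0,"wx":0,"wy":0,"wz":0,"hand":0}
  ]
}}

```text
clock: 21.25
position: [0.5824, 0.2069, 0.1174]
ee_rot: [0.898, -3.01, -0.0]
force: [-5.1, -2.7, 19.1]
width: 0.139
```

```bash
python3 meas.py 18; python3 -c "
from h import *
im=np.load('pics/w18.npz')['im']; cv2.imwrite('pics/w18c.png',cv2.resize(im[0:170,0:230],None,fx=3.4,fy=3.4,interpolation=cv2.INTER_CUBIC)[:,:,::-1])
togo([0.5828,0.2075,0.117],124)"
```

```text
21.25 [-5.1 -2.7 19.1] [-0.52  1.35  0.22] [0.5824 0.2069 0.1174] 0.13897976111975846 1.7228589510057375
wrist slope,roll,z0 [-0.0001  0.0004  0.0846] 21750
top slope,roll,z0 [-0.0051 -0.0022  0.0832] 972
side slope,roll,z0 [-0.      0.003   0.0838] 497
top green n 69 mean 281.5507246376812 232.82608695652175
top axis [-0.99 -0.1 ] bubble offset mm -0.2630686397881672 len px 21.39983348705319
clock 21.4 pos [0.5824 0.2069 0.1174] F [-5.33 -1.85 19.35] w 0.137 tooly 123.22
shift cm (tool) [-0.07  0.03  0.04] turn units [ 0.   -0.   -0.13]
```

View pics/w18c.png

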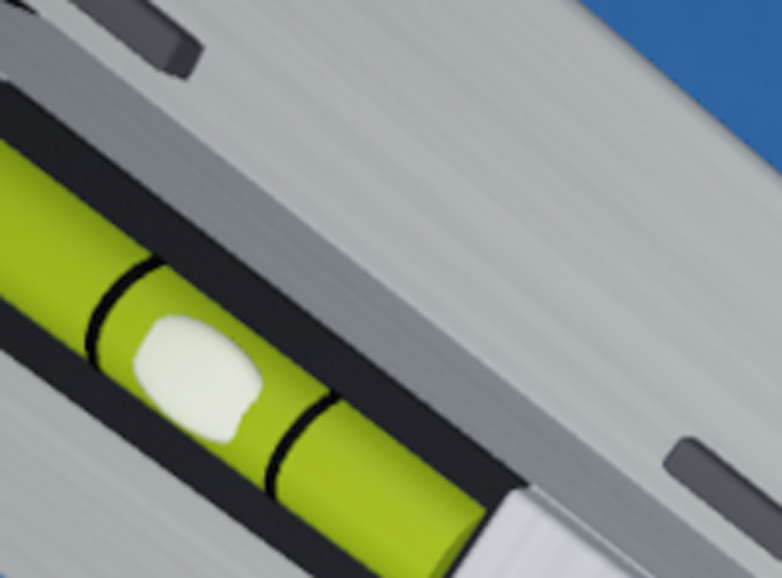

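View pics/t18c.png

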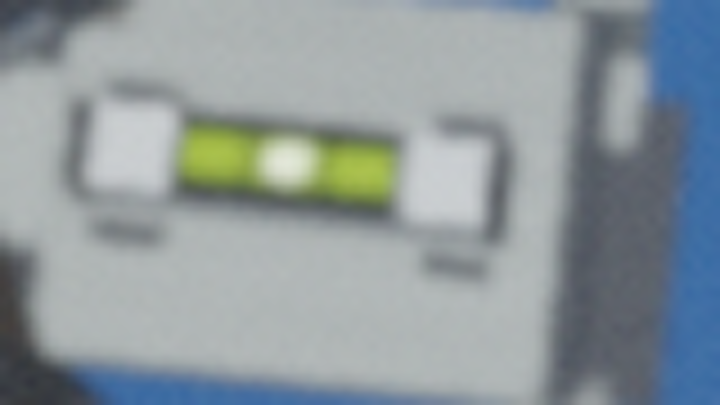

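The bubble lies between the lines: lines at about (105,300) and (285,440) in the enlarged crop, bubble at (197,378), which is about 0.5 mm off the middle. Wrist and side depth both give slope 0. Force is steady at about 19 N against a 7 N spring, and the hand is well clear of the level. Handing in.

```bash
python3 -c "
from h import *
o=arm.observe(); print(o['clock'],o['force'],o['width'],abs(o['dq']).max())
print(arm.sign_off())"
```

```text
21.4 [-5.32908647 -1.8491279  19.35469873] 0.1369918042158788 0.0016961261966488613
the job is handed in; nothing more can be done
None
```

I laid the silver level in its seat, pressed it down and let go. Then I gripped the knob, pushed the foot onto the thin packing and turned it about 0.68 rad clockwise. I handed in at 21.4 s, still gripping and pressing.

**Bubble:** it sits between the lines, about 0.7 mm off the middle in the wrist view and 0.3 mm in the top view.

**Slope:** wrist and side depth both gave about 0. The top camera gave -0.005; its slope also read about 0.005 below the wrist camera's at the start, so I treated that as its bias.

**Force:** about 19 N upward on the tool against about 7 N of spring, so roughly 12 N on the foot. The arm was at rest.

**Not measured directly:**
- The level's contact force while pressing: I worked out roughly 7 to 9 N from the wrist force plus its weight.
- The bystanders: I didn't re-measure them, but no contact showed in the forces or pictures.

A sideways force of about 5 N on the tool remained at the end. I left it as it was.

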